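Seat a spare charger board in its dock with the ejector levers

ROBOT

A 6-joint arm with a two-finger parallel gripper is mounted at the origin on the work surface. World frame = base frame: x ahead of the robot, y to its left, z up, the work surface at z = 0. Lengths are in m, angles in rad, forces in N, time in s.
With the tool pointing down it reaches from about 0.35 to 0.85 m from the base axis. Payload 8.1 kg.
Tool frame: the origin (TCP) lies at the centre of the arm's flange, where the gripper is bolted on; the fingertips stand 186 mm ahead of it and the grasp point (between the pads) lies 167 mm ahead of it; z points along the fingers, y is the line along which they close (so a half turn about z gives the same grasp; the last joint's range is limited). The gripper opens to 93 mm and grips with 3 to 60 N. Pads are 15 mm wide; open, the fingers measure 128 mm over their backs; the gripper's body (75 mm by 188 mm) begins 65 mm behind the grasp point.
Start: joints at [1.078, 0.13, 1.488, -0, 1.523, -0.085], TCP at [0.238, 0.551, 0.405] pointing down, gripper open.
Joint ranges: [-2.96, 2.96], [-0.89, 2.26], [0.02, 2.5], [-1.34, 4.48], [0, 2.73], [-2.66, 2.66]. Speed limits (rad/s): [2.39, 2.39, 2.79, 3.14, 3.14, 3.14].

INTERFACE

Orientations are given as a rotation vector (axis times angle).
In Python, from plant import robot gives the robot as it stands.
- The arm moves only by the tool apply_moves, never from a script. Its argument "series" is a list of rows, each a list of 2 entries, a list of its own where there are three numbers: the shift along the tool's x, y, z in mm, then the turn, a rotation vector about the tool's x, y, z in rad. A call has 1 to 12 rows; each row shifts and turns the commanded pose from where the row before left it, along the tool's axes as they then stand; what a row does not reach is not made up. A row lasts 1/12 s, in which the tool goes at most 41.7 mm and 7.16 degrees, less where a joint would pass 70% of its speed; a pose out of reach is approached as far as the arm can. A call is refused whole if a number of a shift passes 41.7 or a number of a turn 0.125, either way. A call with a gripper value outside its range is refused whole. "claw" is the opening, from 0 (shut) to 1 (fully open), set as the call begins (left out, the last holds). The fingers move at their own pace and stop on an object; "newtons" is the grip in N (left out, the last holds). Time passes only in rows, so rows that do not move let the fingers close. It gives the time, the measured TCP pose, the force, the opening and the grip force at its end, in the units of the state.
- robot.read_state(): the state, without advancing time (a new reading comes with each control period).
- robot.read_camera(name): name is "scene" or "side" or "wrist"; returns (picture, depth): 480x640x3 uint8, blue, green, red; 480x640 float32, m along the optical axis (not along the pixel's ray), 0 where there is no reading.
- robot.calibration(name): a dict with "fx", "fy", "cx", "cy" (pixels), "D" ([k1, k2, p1, p2, k3] as OpenCV has them; the pictures are not rectified), "extrinsics" (4x4, takes a point from world to camera coordinates). Camera axes: x right, y down, z forward; pixel columns grow to the right and rows downward; lengths in m; the calibration is good to about 2 mm. A picture is of the moment at which its call begins: read the wrist's pose just before it. calibration takes no time and is no camera call; for the wrist camera it gives the pose at the moment of the call.
- robot.close_job(): hands the job in; it is judged then, once.
The state is a dict: "t": time; "q": joint angles; "dq": joint speeds; "joint_torque": joint torques, N m; "tool_pos": TCP position; "orientation": TCP orientation; "force": force on the tool from outside, world axes, zero at the start; "wrist_torque": the same for the moment, N m; "opening": finger opening in m; "gripper_force": force on a finger pad.
Only numpy, scipy, OpenCV 4.12 (cv2) and the standard library are available. Lean on these libraries where they do the work, as an engineer would, in place of code of your own. Each camera call takes 0.05 s, during which the arm holds its last target. There are 200 camera calls.

TASK

Take the spare charger board out of the blue stand and lower it gently, upright, into the empty bay of the charging dock until it rests on the spring contacts; do not drop it or jam it in the guides. Then swing both orange ejector levers inward until you feel the board bottom firmly on the connector floor at both ends, level and held down by the levers; never push a lever with more than about 15 N, or the board may crack. Leave the carton, the mug and the roll of tape where they are.

Things in the scene. Friction and masses are not known exactly. Their poses are not given: they have to be found in the camera images.
- board_grip (a point): Spare charger board, upright in the blue stand: green slab 8 mm thick (x), 110 wide (y), 50 tall, with a black grip block 12 mm thick, 48 wide, 38 tall on its middle; 88 mm tall in all, about 0.25 kg. Point: middle of the grip block, 70 mm above the lower edge; z up. The slab's bare top edges at both ends are the shoulders the levers press on. Goes in either way round
- stand: Fixed blue plastic stand, base 70 x 130 mm, origin on the table under the middle of its slot; the slot (11 mm wide, along the stand's y, walls up to 45 mm above the table) holds the board upright, its lower edge 8 mm above the table
- dock_slot (a point): Middle of the fixed charging dock's bay (base 75 x 200 mm), 36 mm above the table, level with the tops of its two brass spring contacts, on which the board's lower edge rests before it is seated (3.6 N each, then 0.2 N/mm). x across the slot, y along it, z up. Resting on the springs the board's grip point is 70 mm above this point; seated 57 to 67 mm
- guides: Aluminium guides at both ends of the dock's bay, 44 to 64 mm out along y; they take the board's ends in an 11 mm wide slot with 3 mm play at each end; walls up to 50 mm above the table, flared mouths up to 59 mm. Origin on the table under the bay's middle, axes as dock_slot
- socket: Connector in the dock's bay, origin on the table under the bay's middle. Its small steel floor pads under the board's two ends stop the board 3 to 12 mm below the spring tops: they float, so the depth differs every time and is not measured. Both ends have the same depth. With one end clamped the board's other end can stick up to about 12 N before it is down; seated, both levers read alike within 0.05 rad and the board is level
- lever_left (a joint): Hinge angle (rad) of the orange ejector lever at the dock's +y end: about 0 (-0.1 to 0.06), swung open, at the start; grows as the handle swings inward; end stops -0.15 and 1.5. At q the handle leans 0.75 - q outward from vertical. Its nose meets a board resting on the springs at about 0.78; the board bottoms somewhere from 0.9 to 1.37, unknown: feel for it. Stays where it is left
- lever_right (a joint): Hinge angle (rad) of the orange ejector lever at the dock's -y end: about 0 (-0.1 to 0.06), swung open, at the start; grows as the handle swings inward; end stops -0.15 and 1.5. At q the handle leans 0.75 - q outward from vertical. Its nose meets a board resting on the springs at about 0.78; the board bottoms somewhere from 0.9 to 1.37, unknown: feel for it. Stays where it is left
- lever_left_tip (a point): Middle of the round handle end (bar of 7 mm radius, 22 mm long across the dock) of the lever at the dock's +y end, 65 mm from its hinge, free all round. Pushed here it takes about 5 N to move (hinge friction 0.27 N m), up to 8 N just before the board bottoms, then the force climbs by about 3 N/mm; at 11 to 12 N that end is firmly seated
- lever_right_tip (a point): Middle of the round handle end (bar of 7 mm radius, 22 mm long across the dock) of the lever at the dock's -y end, 65 mm from its hinge, free all round. Pushed here it takes about 5 N to move (hinge friction 0.27 N m), up to 8 N just before the board bottoms, then the force climbs by about 3 N/mm; at 11 to 12 N that end is firmly seated
- lever_left_pivot (a point): Hinge axis (along the dock's x) of the lever at the dock's +y end, 74 mm out along y from the bay's middle and 82.5 mm above the table. The lever's 24 mm long, 8 mm thick nose points inward from here, 1.1 - q above level, and comes down on the board's shoulder as the handle swings inward
- lever_right_pivot (a point): Hinge axis (along the dock's x) of the lever at the dock's -y end, 74 mm out along y from the bay's middle and 82.5 mm above the table. The lever's 24 mm long, 8 mm thick nose points inward from here, 1.1 - q above level, and comes down on the board's shoulder as the handle swings inward
- carton: Bystander: loose green, white and red carton 45 x 65 x 90 mm; origin at the centre of its underside
- mug: Bystander: loose white mug, 76 mm wide, 85 mm tall; origin at the centre of its underside
- tape: Bystander: loose flat brown roll of tape, 84 mm across, 24 mm tall; origin at the centre of its underside

How it is judged:
By the outcome, as a careful person would: the job done as asked, in the order asked, and still so for the second after the job is handed in, with the robot touching nothing.
It also fails if it takes over 72 s, if anything falls off the work surface, if the arm or the gripper's body presses on something with over 40 N, if the wrist force passes 120 N, or if a joint passes its speed limit or range.

## Working session

There is one attempt and no reset: what is moved stays moved. The work goes in short steps, Python scripts to look and compute and a tool call to move; the robot and the scene stay as the last step left them, time stands still between calls to the robot, and variables do not carry over. Pictures are saved under pics/ and viewed, at most 10 in all, crops included, and the job is handed in when it is done.

Besides the shell and the picture viewer there is one more tool, called after "Call:" in YAML: its name, and indented under it one key for each argument. apply_moves: Moves the arm, as the interface text tells. Its arguments: {"type":"object","properties":{"series":{"type":"array"},"claw":{"type":"number"},"newtons":{"type":"number"}},"required":["series"]}

```bash
ls; mkdir -p pics; python3 - <<'E'
from plant import robot
import cv2,numpy as np
s=robot.read_state(); print(s)
for n in("scene","side"):
    p,d=robot.read_camera(n); cv2.imwrite(f"pics/{n}0.png",p); np.save(f"pics/{n}0.npy",d)
    c=robot.calibration(n); print(n,c)
E
```

```text
pics
{'t': 0.0, 'q': array([ 1.07759817e+00,  1.31128868e-01,  1.48927337e+00,  3.00821157e-05,
        1.52299309e+00, -8.53946831e-02]), 'dq': array([-1.22218022e-03, -7.58177291e-04,  7.26516406e-05, -5.34322176e-05,
       -4.44604206e-04, -6.94552445e-04]), 'joint_torque': array([ 7.50034469e-04, -5.59851551e+01, -4.91747010e+01,  7.68375350e-02,
        3.63915483e-02, -1.35234654e-04]), 'tool_pos': array([0.23781867, 0.55060626, 0.40370968]), 'orientation': array([-6.36038705e-01, -3.07597790e+00,  2.70002961e-03]), 'force': array([0.52253034, 0.16903563, 0.57356781]), 'wrist_torque': array([-0.00137338,  0.00622074, -0.03331829]), 'gripper_force': 0.0, 'opening': 0.09303734473463603}
scene {'fx': 444.76198665862387, 'fy': 444.76198665862387, 'cx': 316.25168599101846, 'cy': 243.521470546723, 'D': array([0.03556298, 0.        , 0.        , 0.        , 0.        ]), 'extrinsics': array([[ 0.87184514,  0.48961854,  0.01263841, -0.51799208],
       [ 0.29307292, -0.50084161, -0.81441141, -0.07923107],
       [-0.39242109,  0.7137446 , -0.58015026,  1.08446766],
       [ 0.        ,  0.        ,  0.        ,  1.        ]])}
side {'fx': 518.5568774774331, 'fy': 518.5568774774331, 'cx': 320.90741934886046, 'cy': 241.3227301112136, 'D': array([0.04317827, 0.        , 0.        , 0.        , 0.        ]), 'extrinsics': array([[ 0.99867322, -0.05040454,  0.01054411, -0.59721535],
       [-0.02561314, -0.66383411, -0.74744113,  0.08379696],
       [ 0.04467397,  0.74617937, -0.66424437,  0.95043271],
       [ 0.        ,  0.        ,  0.        ,  1.        ]])}
```

View pics/scene0.png

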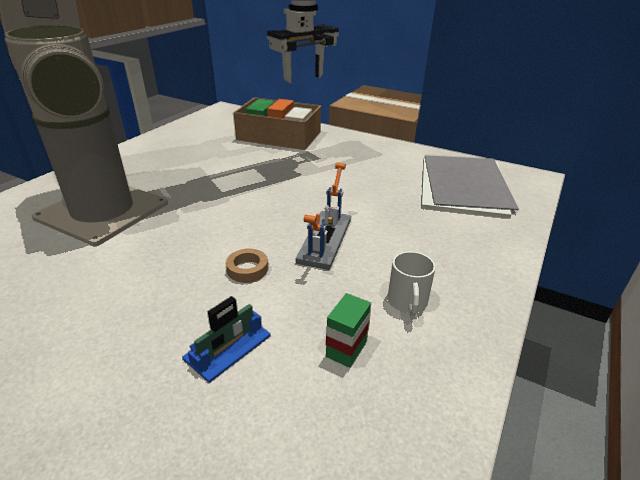

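View pics/side0.png

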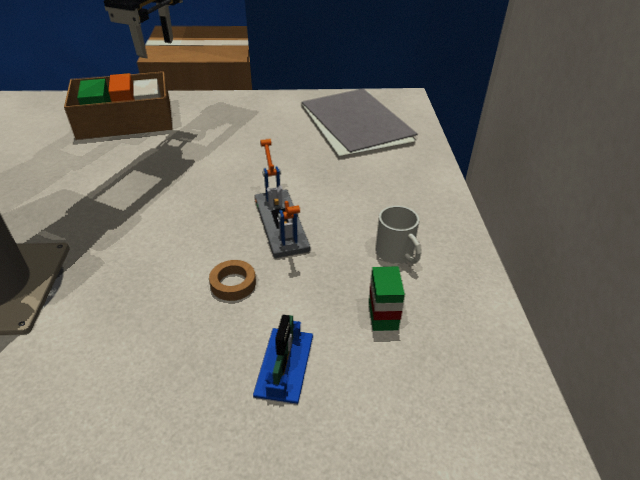

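The scene view shows the board in the blue stand (~228,340), the dock (~325,235) with orange handle ends at (341,166) and (312,220), tape (247,265), carton (348,330) and mug (411,285). The side view shows the stand at (285,362) and the dock at (282,220), with handle ends at (266,143) and (291,210).

```bash
cat > h.py <<'E'
import cv2,numpy as np
from scipy.spatial.transform import Rotation as R
def KD(c): return np.array([[c["fx"],0,c["cx"]],[0,c["fy"],c["cy"]],[0,0,1.]]),np.array(c["D"])
def cloud(c,d):
    K,D=KD(c);h,w=d.shape
    u,v=np.meshgrid(np.arange(w),np.arange(h))
    n=cv2.undistortPoints(np.stack([u,v],-1).reshape(-1,1,2).astype(float),K,D).reshape(h,w,2)
    P=np.dstack([n*d[...,None],d]);E=c["extrinsics"]
    W=(P-E[:3,3])@E[:3,:3]; W[d==0]=np.nan
    return W
def onplane(c,uv,z):
    K,D=KD(c);n=cv2.undistortPoints(np.array(uv,float).reshape(-1,1,2),K,D).reshape(-1,2)
    E=c["extrinsics"];o=-E[:3,:3].T@E[:3,3];r=np.c_[n,np.ones(len(n))]@E[:3,:3]
    return o+r*((z-o[2])/r[:,2])[:,None]
def mask(p,lo,hi):return cv2.inRange(cv2.cvtColor(p,cv2.COLOR_BGR2HSV),lo,hi)>0
BLUE=((105,150,60),(125,255,255));ORG=((3,180,120),(14,255,255))
E
python3 - <<'E'
from h import *
from plant import robot
for n in("scene","side"):
    p=cv2.imread(f"pics/{n}0.png");d=np.load(f"pics/{n}0.npy");c=robot.calibration(n);W=cloud(c,d)
    ok=(W[...,2]<.25)&(W[...,0]>.2)&(W[...,0]<.9)&(abs(W[...,1])<.6)
    P=W[mask(p,*BLUE)&ok&(W[...,2]<.06)];
    L=P[(P[:,2]<.02)];print(n,"stand z med",np.median(L[:,2]),"rect",cv2.minAreaRect((L[:,:2]*1000).astype(np.float32)))
    m=mask(p,*ORG)&ok&(W[...,2]>.03)
    k,lab,st,ce=cv2.connectedComponentsWithStats(m.astype(np.uint8))
    for i in range(1,k):
        if st[i,4]>15:
            Q=W[lab==i];print("orange",st[i],Q.mean(0).round(3),"top",Q[Q[:,2]>Q[:,2].max()-.012].mean(0).round(3),Q.max(0).round(3),Q.min(0).round(3))
    hsv=cv2.cvtColor(p,cv2.COLOR_BGR2HSV)
    g=ok&(hsv[...,2]<115)&(W[...,2]>.006)&(W[...,2]<.03)&(hsv[...,1]<90)
    k,lab,st,ce=cv2.connectedComponentsWithStats(g.astype(np.uint8))
    for i in range(1,k):
        if st[i,4]>150:
            Q=W[lab==i];print("gray",st[i],cv2.minAreaRect((Q[:,:2]*1000).astype(np.float32)),np.median(Q[:,2]))
    b=W[ok&(hsv[...,2]<70)&(W[...,2]>.065)&(W[...,2]<.11)&(W[...,1]<.0)]
    print("grip",len(b),np.median(b,0) if len(b) else 0)
E
```

```text
scene stand z med 0.008468958441363238 rect ((547.5650024414062, -86.89630126953125), (344.28125, 78.29103088378906), 82.33287811279297)
orange [333 163  12  28  78] [0.502 0.261 0.115] top [0.498 0.276 0.13 ] [0.513 0.281 0.135] [0.489 0.224 0.088]
orange [316 214   3  11  20] [0.542 0.094 0.1  ] top [0.542 0.095 0.102] [0.55  0.099 0.108] [0.539 0.075 0.09 ]
orange [304 217  12   5  27] [0.555 0.041 0.133] top [0.555 0.041 0.133] [0.564 0.046 0.138] [0.544 0.037 0.13 ]
gray [430 182  89  28 159] ((755.6187133789062, 462.2905578613281), (99.9004898071289, 230.0253448486328), 82.38432312011719) 0.01442390639079593
gray [296 213  55  56 689] ((532.3087158203125, 158.01231384277344), (72.56707763671875, 193.7811279296875), 10.056670188903809) 0.016189399608773452
gray [388 287  28  29 263] ((751.7794189453125, 37.75291442871094), (22.544475555419922, 79.88677215576172), 57.87982177734375) 0.01977251632178243
grip 812 [ 0.54063236 -0.17929015  0.08161961]
side stand z med 0.00766005876504224 rect ((543.619873046875, -38.10371398925781), (444.3936462402344, 82.90452575683594), 84.82225036621094)
orange [261 139  10   5  32] [0.494 0.276 0.131] top [0.494 0.276 0.131] [0.504 0.286 0.134] [0.485 0.268 0.129]
orange [265 144   8  24  71] [0.499 0.254 0.11 ] top [0.496 0.267 0.12 ] [0.507 0.275 0.126] [0.493 0.221 0.092]
orange [285 201  15  11  68] [0.547 0.053 0.128] top [0.549 0.043 0.134] [0.56  0.1   0.137] [0.534 0.038 0.098]
gray [ 311  114  107   44 2446] ((740.9127807617188, 533.8262329101562), (232.38929748535156, 204.43096923828125), 17.272705078125) 0.015142739466592817
gray [ 255  190   55   67 1580] ((520.91015625, 158.7974853515625), (75.45623779296875, 202.37217712402344), 13.454367637634277) 0.015406886080097444
gray [376 241  41  23 368] ((742.8064575195312, 37.86790466308594), (54.35125732421875, 76.86675262451172), 80.07319641113281) 0.020099066480934277
grip 657 [ 0.53709749 -0.17585939  0.08418319]
```

```bash
cat >> h.py <<'E'
def plan(s,target,yaw_y):
    """shift (tool axes, mm) to bring TCP to target with current orientation; turn about tool z so tool y lies along yaw_y (mod pi)"""
    Rm=R.from_rotvec(s["orientation"]).as_matrix()
    a=np.degrees(np.arctan2(Rm[1,1],Rm[0,1]));dw=(yaw_y-a+90)%180-90
    return (Rm.T@(np.array(target)-s["tool_pos"])*1000).round(1),"tool x yaw",np.degrees(np.arctan2(Rm[1,0],Rm[0,0])).round(2),"tool y yaw",round(a,2),"turn about tool z rad",round(-np.radians(dw),4),"tilt",Rm[:,2].round(4)
E
python3 - <<'E'
from h import *
from plant import robot
for n in("scene","side"):
    p=cv2.imread(f"pics/{n}0.png");d=np.load(f"pics/{n}0.npy");c=robot.calibration(n);W=cloud(c,d)
    m=mask(p,*BLUE)&(W[...,2]<.02)&(W[...,1]<-.08)&(W[...,0]<.7)&(W[...,1]>-.3)
    print(n,cv2.minAreaRect((W[m][:,:2]*1000).astype(np.float32)))
s=robot.read_state()
print(plan(s,[.54,-.18,.40],0))
print(robot.calibration("wrist"))
E
```

```text
scene ((534.637939453125, -191.74887084960938), (130.2688446044922, 69.0325927734375), 76.81134033203125)
side ((529.8749389648438, -192.20742797851562), (131.9151611328125, 68.73379516601562), 77.86804962158203)
(array([-567.1, -550.9,    4.6]), 'tool x yaw', np.float64(156.64), 'tool y yaw', np.float64(66.64), 'turn about tool z rad', np.float64(1.163), 'tilt', array([-8.0e-04, -1.5e-03, -1.0e+00]))
{'fx': 407.0173042899063, 'fy': 407.0173042899063, 'cx': 321.7871596166042, 'cy': 235.0287511733376, 'D': array([-0.02023799,  0.        ,  0.        ,  0.        ,  0.        ]), 'extrinsics': array([[ 0.39600735,  0.91824267, -0.00292968, -0.59836155],
       [ 0.88225176, -0.37959725,  0.27845603, -0.03337092],
       [ 0.25457811, -0.11285535, -0.96044451,  0.39271422],
       [ 0.        ,  0.        ,  0.        ,  1.        ]])}
```

Call:
apply_moves:
  series:
    - [[-35, -20.4, 0], [0, 0, 0]]
    - [[-35, -20.4, 0], [0, 0, 0]]
    - [[-35, -20.4, 0], [0, 0, 0]]
    - [[-35, -20.4, 0], [0, 0, 0]]
    - [[-35, -20.4, 0], [0, 0, 0]]
    - [[-35, -20.4, 0], [0, 0, 0]]
    - [[-35, -20.4, 0], [0, 0, 0]]
    - [[-35, -20.4, 0], [0, 0, 0]]
    - [[-35, -20.4, 0], [0, 0, 0]]
    - [[-35, -20.4, 0], [0, 0, 0]]
    - [[-35, -20.4, 0], [0, 0, 0]]
    - [[-32, -20.4, 0], [0, 0, 0]]

```text
t: 1.1
tool_pos: [0.5245, 0.1586, 0.4044]
orientation: [-0.637, -3.076, 0.0]
force: [0.5, 0.2, 0.5]
opening: 0.0927
gripper_force: 0.0
```

Call:
apply_moves:
  series:
    - [[0, 0, 0], [0, 0, 0.117]]
    - [[0, 0, 0], [0, 0, 0.117]]
    - [[0, 0, 0], [0, 0, 0.117]]
    - [[0, 0, 0], [0, 0, 0.117]]
    - [[0, 0, 0], [0, 0, 0.117]]
    - [[0, 0, 0], [0, 0, 0.117]]
    - [[0, 0, 0], [0, 0, 0.117]]
    - [[0, 0, 0], [0, 0, 0.117]]
    - [[0, 0, 0], [0, 0, 0]]
    - [[0, 0, 0], [0, 0, 0]]
    - [[0, 0, 0], [0, 0, 0]]

```text
t: 2.02
tool_pos: [0.5236, 0.1607, 0.4045]
orientation: [-1.95, -2.462, 0.001]
force: [-0.5, 0.4, -0.3]
opening: 0.0927
gripper_force: 0.0
```

```bash
cat > shot.py <<'E'
import sys
from h import *
from plant import robot
s=robot.read_state();c=robot.calibration("wrist");p,d=robot.read_camera("wrist")
n=sys.argv[1];cv2.imwrite(f"pics/{n}.png",p);np.savez(f"pics/{n}.npz",d=d,**c,pos=s["tool_pos"],ori=s["orientation"])
print(s["t"],s["tool_pos"].round(4),s["force"].round(2),plan(s,[.524,.159,.4],13))
E=c["extrinsics"];print("cam",(-E[:3,:3].T@E[:3,3]).round(4))
E
python3 shot.py w1
```

```text
2.0167 [0.5236 0.1607 0.4045] [-0.49  0.41 -0.33] (array([-1.8,  0. ,  4.5]), 'tool x yaw', np.float64(103.24), 'tool y yaw', np.float64(13.24), 'turn about tool z rad', np.float64(0.0041), 'tilt', array([-5.e-04, -1.e-04, -1.e+00]))
cam [0.5054 0.2358 0.3854]
```

View pics/w1.png

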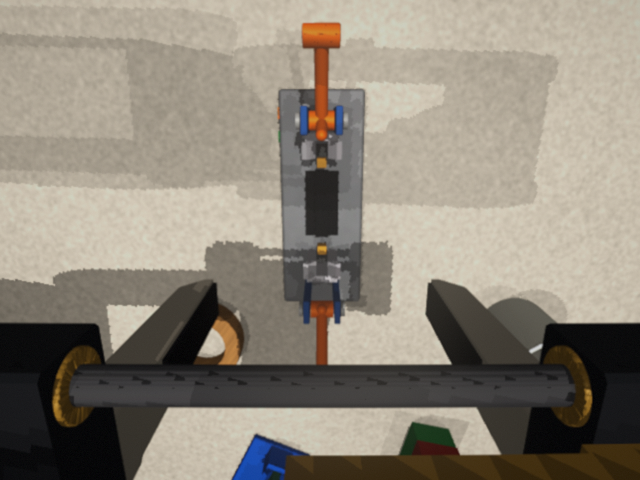

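The wrist view shows the dock from above: base rectangle from (279,90) to (361,300), brass contacts near (322,160) and (321,249), upper lever handle end at (322,35), lower hinge at (321,310) and empty bay at (321,203).

```bash
python3 - <<'E'
from h import *
f=np.load("pics/w1.npz");c={k:f[k] for k in("fx","fy","cx","cy","D","extrinsics")};d=f["d"];p=cv2.imread("pics/w1.png");W=cloud(c,d)
hsv=cv2.cvtColor(p,cv2.COLOR_BGR2HSV)
m=cv2.inRange(hsv,(13,120,80),(28,255,255));roi=np.zeros_like(m);roi[140:265,300:345]=1
k,l,st,ce=cv2.connectedComponentsWithStats(m*roi)
for i in range(1,k):
    if st[i,4]>8: print("brass",st[i],onplane(c,ce[i],.036).round(4),np.nanmedian(W[l==i],0).round(4))
m=mask(p,*ORG);m[330:]=0
k,l,st,ce=cv2.connectedComponentsWithStats(m.astype(np.uint8))
for i in range(1,k):
    if st[i,4]>20: print("org",st[i],ce[i])
print("tip",onplane(c,[[321.5,35]],.132).round(4), W[35,322].round(4))
g=(W[...,2]>.008)&(W[...,2]<.03);g[:, :265]=0;g[:,375:]=0;g[320:]=0;g[:75]=0
Q=W[g];print("base",len(Q),np.median(Q[:,2]),cv2.minAreaRect((Q[:,:2]*1000).astype(np.float32)))
# blue posts of hinges, black bay
b=mask(p,(100,100,40),(125,255,255));b[330:]=0;b[:,:270]=0;b[:,370:]=0
k,l,st,ce=cv2.connectedComponentsWithStats(b.astype(np.uint8))
for i in range(1,k):
    if st[i,4]>20: print("post",st[i],ce[i].round(1),np.nanmedian(W[l==i],0).round(4))
bk=((hsv[...,2]<60)).astype(np.uint8);bk[250:]=0;bk[:165]=0;bk[:,:295]=0;bk[:,345:]=0
y,x=np.nonzero(bk);print("black",cv2.minAreaRect(np.c_[x,y].astype(np.float32)),np.nanmedian(W[bk>0],0))
E
python3 - <<'E'
import cv2
p=cv2.imread("pics/w1.png")[0:330,240:400];cv2.imwrite("pics/w1c.png",cv2.resize(p,None,fx=1.8,fy=1.8,interpolation=2))
E
```

```text
brass [317 157  10  11 102] [[0.5133 0.1996 0.036 ]] [0.5132 0.1994 0.0369]
brass [317 244  10  11 102] [[0.5313 0.1238 0.036 ]] [0.5312 0.1238 0.0369]
org [303  23  37  23 666] [321.48498498  34.78378378]
org [ 309   48   26   92 1160] [321.04741379  97.15948276]
org [311 305  22  25 275] [321.21090909 314.12      ]
tip [[0.4948 0.2795 0.132 ]] [0.4952 0.2792 0.1341]
base 13603 0.017294162207321086 ((521.614990234375, 161.53004455566406), (76.10885620117188, 198.47010803222656), 13.35619068145752)
post [300 106   8  29 214] [303.4 120.3] [0.4933 0.2304 0.0909]
post [336 106   7  29 198] [339.  119.9] [0.5175 0.2364 0.091 ]
post [334 284   4   7  23] [335.7 286.6] [0.5493 0.1016 0.06  ]
post [303 301   6  22 116] [305.8 311.2] [0.5271 0.0881 0.0909]
post [335 301   5  22  98] [337.  310.7] [0.5511 0.0943 0.091 ]
black ((321.0, 202.5), (67.0, 32.0), 90.0) [0.52194393 0.16288107 0.01988617]
```

View pics/w1c.png

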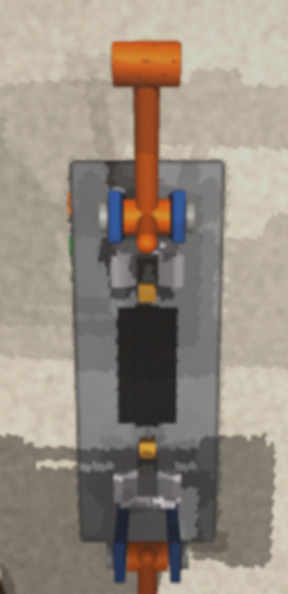

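Call:
apply_moves:
  series:
    - [[-38, -7, 0], [0, 0, 0]]
    - [[-38, -7, 0], [0, 0, 0]]
    - [[-38, -7, 0], [0, 0, 0]]
    - [[-38, -7, 0], [0, 0, 0]]
    - [[-38, -7, 0], [0, 0, 0]]
    - [[-38, -7, 0], [0, 0, 0]]
    - [[-38, -7, 0], [0, 0, 0]]
    - [[-37, -7, 0], [0, 0, 0]]
    - [[-37, -7, 0], [0, 0, 0]]
    - [[0, 0, 0], [0, 0, 0.113]]
    - [[0, 0, 0], [0, 0, 0.113]]
    - [[0, 0, 0], [0, 0, 0.113]]

```text
t: 3.07
tool_pos: [0.5386, -0.1859, 0.4045]
orientation: [-2.347, -2.088, 0.0]
force: [0.7, 0.5, 1.2]
opening: 0.0929
gripper_force: 0.0
```

Call:
apply_moves:
  series:
    - [[0, 0, 0], [0, 0, 0.112]]
    - [[0, 0, 0], [0, 0, 0]]
    - [[0, 0, 0], [0, 0, 0]]

```text
t: 3.32
tool_pos: [0.5388, -0.1848, 0.4047]
orientation: [-2.451, -1.965, 0.0]
force: [0.9, 0.6, -0.3]
opening: 0.093
gripper_force: 0.0
```

```bash
python3 shot.py w2; python3 - <<'E'
from h import *
f=np.load("pics/w2.npz");c={k:f[k] for k in("fx","fy","cx","cy","D","extrinsics")};d=f["d"];p=cv2.imread("pics/w2.png");W=cloud(c,d)
X=W.copy();ok=(abs(X[...,0]-.532)<.08)&(abs(X[...,1]+.185)<.09)
b=mask(p,*BLUE)&ok&(X[...,2]<.02);print("base",cv2.minAreaRect((X[b][:,:2]*1000).astype(np.float32)),np.median(X[b][:,2]))
t=ok&(X[...,2]>.086)&(X[...,2]<.103);print("griptop",t.sum(),cv2.minAreaRect((X[t][:,:2]*1000).astype(np.float32)),np.median(X[t],0),cv2.minAreaRect(np.argwhere(t)[:,::-1].astype(np.float32)))
g=ok&(X[...,2]>.053)&(X[...,2]<.064);print("shoulder",g.sum(),cv2.minAreaRect((X[g][:,:2]*1000).astype(np.float32)),np.median(X[g],0))
w=mask(p,*BLUE)&ok&(X[...,2]>.04)&(X[...,2]<.05);print("walls",w.sum(),cv2.minAreaRect((X[w][:,:2]*1000).astype(np.float32)))
E
```

```text
3.3167 [ 0.5388 -0.1848  0.4047] [ 0.93  0.59 -0.28] (array([332.3, -89.1,   4.7]), 'tool x yaw', np.float64(77.45), 'tool y yaw', np.float64(-12.55), 'turn about tool z rad', np.float64(-0.4459), 'tilt', array([-1.e-04,  1.e-04, -1.e+00]))
cam [ 0.5551 -0.1095  0.3856]
base ((530.758056640625, -191.28346252441406), (127.82232666015625, 68.06803131103516), 78.0033950805664) 0.009183411990808667
griptop 1064 ((530.24609375, -191.4306182861328), (48.12174987792969, 12.122566223144531), 77.45919036865234) [ 0.530866   -0.18944077  0.09700502] ((312.9999694824219, 235.0), (63.99999237060547, 15.999998092651367), 90.0)
shoulder 572 ((531.1641845703125, -191.76583862304688), (109.88482666015625, 11.231191635131836), 78.91831970214844) [ 0.53692655 -0.15991876  0.05916047]
walls 505 ((530.1173706054688, -192.016357421875), (116.25164031982422, 31.15038299560547), 77.89361572265625)
```

View pics/w2.png

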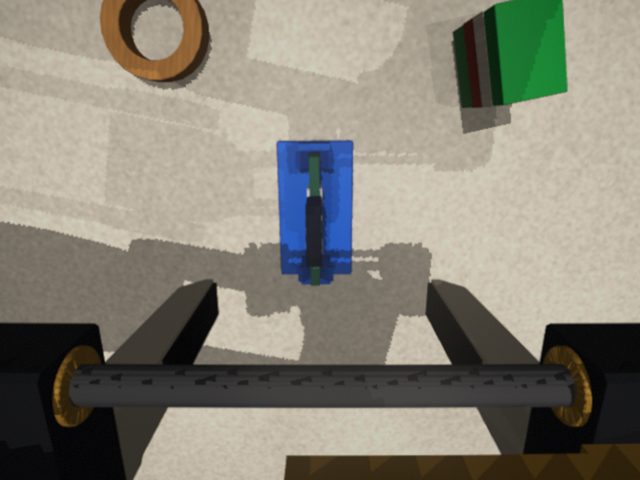

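The board's black grip is at (315,232) in the wrist image. The stand base spans (278–352, 141–275), and the tape and carton are well clear. Descending to grasp.

Call:
apply_moves:
  series:
    - [[-4, -3.5, 0], [0, 0, 0]]
    - [[-4.3, -3.5, 0], [0, 0, 0]]
    - [[0, 0, 30], [0, 0, 0]]
    - [[0, 0, 30], [0, 0, 0]]
    - [[0, 0, 30], [0, 0, 0]]
    - [[0, 0, 25], [0, 0, 0]]
    - [[0, 0, 18], [0, 0, 0]]
    - [[0, 0, 12], [0, 0, 0]]
    - [[0, 0, 8], [0, 0, 0]]
    - [[0, 0, 4.7], [0, 0, 0]]
    - [[0, 0, 0], [0, 0, 0]]
    - [[0, 0, 0], [0, 0, 0]]
  claw: 1

```text
t: 4.37
tool_pos: [0.5305, -0.1916, 0.2481]
orientation: [2.455, 1.959, 0.001]
force: [-0.2, -0.0, 1.0]
opening: 0.0927
gripper_force: 0.0
```

Call:
apply_moves:
  series:
    - [[0, 0, 0], [0, 0, 0]]
    - [[0, 0, 0], [0, 0, 0]]
    - [[0, 0, 0], [0, 0, 0]]
    - [[0, 0, 0], [0, 0, 0]]
    - [[0, 0, 0], [0, 0, 0]]
    - [[0, 0, 0], [0, 0, 0]]
    - [[0, 0, 0], [0, 0, 0]]
    - [[0, 0, 0], [0, 0, 0]]
    - [[0, 0, 0], [0, 0, 0]]
    - [[0, 0, 0], [0, 0, 0]]
  claw: 0
  newtons: 30

```text
t: 5.2
tool_pos: [0.5301, -0.1913, 0.247]
orientation: [-2.456, -1.959, 0.0]
force: [-0.4, -0.4, 0.3]
opening: 0.0309
gripper_force: 0.0
```

Call:
apply_moves:
  series:
    - [[0, 0, 0], [0, 0, 0]]
    - [[0, 0, 0], [0, 0, 0]]
    - [[0, 0, 0], [0, 0, 0]]
    - [[0, 0, 0], [0, 0, 0]]
    - [[0, 0, 0], [0, 0, 0]]
    - [[0, 0, 0], [0, 0, 0]]
    - [[0, 0, 0], [0, 0, 0]]
    - [[0, 0, 0], [0, 0, 0]]

```text
t: 5.87
tool_pos: [0.5301, -0.1913, 0.247]
orientation: [2.456, 1.959, 0.0]
force: [-0.5, 0.4, -1.1]
opening: 0.0116
gripper_force: 30.0
```

Call:
apply_moves:
  series:
    - [[0, 0, -3], [0, 0, 0]]
    - [[0, 0, -6], [0, 0, 0]]
    - [[0, 0, -10], [0, 0, 0]]
    - [[0, 0, -14], [0, 0, 0]]
    - [[0, 0, -18], [0, 0, 0]]
    - [[0, 0, -20], [0, 0, 0]]
    - [[0, 0, -22], [0, 0, 0]]
    - [[0, 0, -22], [0, 0, 0]]
    - [[0, 0, -20], [0, 0, 0]]
    - [[0, 0, -15], [0, 0, 0]]
    - [[0, 0, -9], [0, 0, 0]]
    - [[0, 0, 0], [0, 0, 0]]

```text
t: 6.87
tool_pos: [0.5304, -0.1915, 0.4094]
orientation: [2.453, 1.957, 0.003]
force: [0.2, -0.7, -2.8]
opening: 0.012
gripper_force: 30.0
```

```bash
python3 - <<'E'
from h import *
from plant import robot
s=robot.read_state();print(s["force"],s["opening"],s["gripper_force"],s["q"].round(2));print(plan(s,[.5221,.1617,.406],13.36))
E
```

```text
[ 0.17694144 -0.70488435 -2.77319691] 0.011955103922655108 29.988000690937042 [-0.44  0.03  1.59 -0.    1.52 -0.21]
(array([342.5, -86.6,   2.7]), 'tool x yaw', np.float64(77.16), 'tool y yaw', np.float64(-12.84), 'turn about tool z rad', np.float64(-0.4573), 'tilt', array([ 0.0038, -0.0019, -1.    ]))
```

Call:
apply_moves:
  series:
    - [[15, -4, 0], [0, 0, 0]]
    - [[30, -7.6, 0], [0, 0, 0]]
    - [[36, -9, 0], [0, 0, 0]]
    - [[36, -9, 0], [0, 0, 0]]
    - [[36, -9, 0], [0, 0, 0]]
    - [[36, -9, 0], [0, 0, 0]]
    - [[36, -9, 0], [0, 0, 0]]
    - [[36, -9, 0], [0, 0, 0]]
    - [[36, -9, 0], [0, 0, 0]]
    - [[30, -8, 0], [0, 0, 0]]
    - [[15, -4, 0], [0, 0, 0]]
    - [[0, 0, 0], [0, 0, -0.052]]

```text
t: 7.87
tool_pos: [0.5202, 0.1653, 0.4042]
orientation: [-2.399, -2.024, 0.003]
force: [-0.8, 0.5, -2.8]
opening: 0.0117
gripper_force: 30.0
```

Call:
apply_moves:
  series:
    - [[0, 0, 0], [0, 0, -0.1]]
    - [[0, 0, 0], [0, 0, -0.1]]
    - [[0, 0, 0], [0, 0, -0.1]]
    - [[0, 0, 0], [0, 0, -0.1]]
    - [[0, 0, 0], [0, 0, 0]]
    - [[0, 0, 0], [0, 0, 0]]
    - [[0, 0, 0], [0, 0, 0]]
    - [[0, 0, 0], [0, 0, 0]]

```text
t: 8.53
tool_pos: [0.5214, 0.1615, 0.4056]
orientation: [-1.957, -2.457, 0.001]
force: [-0.5, 0.2, -1.5]
opening: 0.0118
gripper_force: 30.0
```

```bash
python3 shot.py w3; python3 - <<'E'
from h import *
from plant import robot
s=robot.read_state();print(s["force"],s["opening"],s["q"].round(2));print(plan(s,[.5221,.1617,.275],13.36))
E
```

```text
8.5333 [0.5214 0.1615 0.4056] [-0.47  0.22 -1.49] (array([-3. ,  2. ,  5.6]), 'tool x yaw', np.float64(102.93), 'tool y yaw', np.float64(12.93), 'turn about tool z rad', np.float64(-0.0012), 'tilt', array([-8.e-04, -2.e-04, -1.e+00]))
cam [0.5037 0.2367 0.3865]
[ 0.15583414 -0.54027801 -2.18004278] 0.011830806134527952 [ 0.21 -0.02  1.64  0.    1.52 -0.02]
(array([1.000e-01, 7.000e-01, 1.308e+02]), 'tool x yaw', np.float64(102.96), 'tool y yaw', np.float64(12.96), 'turn about tool z rad', np.float64(-0.007), 'tilt', array([-5.e-04, -0.e+00, -1.e+00]))
```

View pics/w3.png

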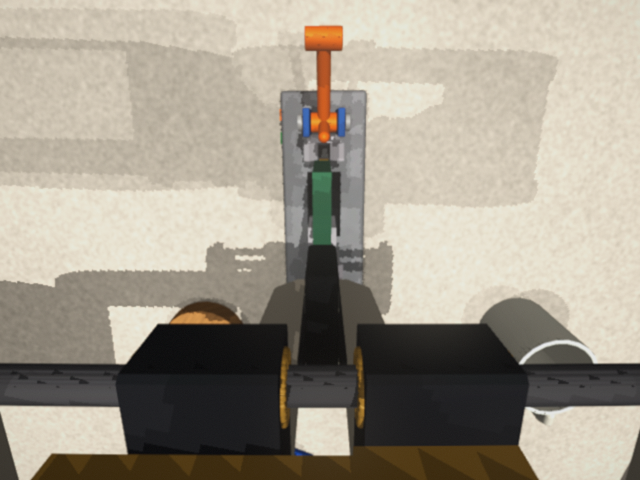

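The board is held upright: its green end face is at (322,172–245), above the dock bay, with the dock's upper lever at (322,38).

```bash
python3 - <<'E'
from h import *
f=np.load("pics/w3.npz");c={k:f[k] for k in("fx","fy","cx","cy","D","extrinsics")};d=f["d"];p=cv2.imread("pics/w3.png");W=cloud(c,d)
a=np.radians(13.36);M=np.array([[np.cos(a),np.sin(a)],[-np.sin(a),np.cos(a)]])
L=(W[...,:2]-[.5221,.1617])@M.T*1000; Z=W[...,2]*1000
m=mask(p,(45,40,20),(90,255,255))&(Z>140)&(abs(L[...,0])<30)&(abs(L[...,1])<80)
for z0 in range(150,225,8):
    k=m&(Z>=z0)&(Z<z0+8)
    if k.sum()>5:print(z0,k.sum(),"x",np.percentile(L[k][:,0],[2,50,98]).round(1),"y",np.percentile(L[k][:,1],[2,50,98]).round(1))
t=m&(Z>213);Q=L[t]
for y0 in range(20,60,8):
    k=t&(L[...,1]>=y0)&(L[...,1]<y0+8)
    if k.sum()>3:print("top y",y0,k.sum(),np.percentile(L[k][:,0],[5,50,95]).round(1),np.median(Z[k]).round(1))
E
```

```text
166 7 x [-3.9 -0.8  2.2] y [55.1 55.1 55.2]
174 23 x [-4.2 -1.3  2.7] y [55.  55.1 55.2]
182 27 x [-4.5  0.1  3.6] y [27.8 55.1 55.3]
190 37 x [-4.5 -0.8  3.4] y [28.1 55.1 55.3]
198 37 x [-4.8 -0.4  3.2] y [28.1 55.1 55.3]
206 41 x [-4.4 -1.7  2.6] y [55.1 55.2 55.3]
214 1374 x [-5.  -1.3  2.5] y [24.3 40.4 55. ]
top y 20 180 [-4.5 -1.2  2. ] 217.6
top y 28 322 [-4.8 -1.2  2.4] 217.6
top y 36 347 [-4.8 -1.4  2.3] 217.6
top y 44 358 [-4.7 -1.3  2.1] 217.5
top y 52 174 [-4.7 -1.3  2.5] 217.5
```

Call:
apply_moves:
  series:
    - [[0, 1.2, 0], [0, 0, -0.006]]
    - [[0, 0, 8], [0, 0, 0]]
    - [[0, 0, 16], [0, 0, 0]]
    - [[0, 0, 20], [0, 0, 0]]
    - [[0, 0, 20], [0, 0, 0]]
    - [[0, 0, 16], [0, 0, 0]]
    - [[0, 0, 10], [0, 0, 0]]
    - [[0, 0, 6], [0, 0, 0]]
    - [[0, 0, 4], [0, 0, 0]]
    - [[0, 0, 2], [0, 0, 0]]
    - [[0, 0, 0], [0, 0, 0]]
    - [[0, 0, 0], [0, 0, 0]]

```text
t: 9.58
tool_pos: [0.5232, 0.1617, 0.305]
orientation: [1.947, 2.465, 0.002]
force: [-1.1, -0.7, -2.6]
opening: 0.0116
gripper_force: 30.0
```

Call:
apply_moves:
  series:
    - [[0, 0, 2], [0, 0, 0]]
    - [[0, 0, 2], [0, 0, 0]]
    - [[0, 0, 2], [0, 0, 0]]
    - [[0, 0, 2], [0, 0, 0]]
    - [[0, 0, 2], [0, 0, 0]]
    - [[0, 0, 0], [0, 0, 0]]
    - [[0, 0, 0], [0, 0, 0]]

```text
t: 10.17
tool_pos: [0.5227, 0.1617, 0.2937]
orientation: [-1.947, -2.465, 0.001]
force: [0.1, 0.2, -3.2]
opening: 0.0116
gripper_force: 30.0
```

```bash
python3 - <<'E'
from h import *
from plant import robot
s=robot.read_state();print(s["tool_pos"],s["force"],s["wrist_torque"],s["opening"]);print(plan(s,[.5221,.1617,.275],13.36))
E
```

```text
[0.52271203 0.16165115 0.29374632] [ 0.13395006  0.15880318 -3.16904472] [-0.05175514  0.06202488 -0.0313754 ] 0.011647781233085644
(array([ 0.2, -0.6, 18.7]), 'tool x yaw', np.float64(103.41), 'tool y yaw', np.float64(13.41), 'turn about tool z rad', np.float64(0.0008), 'tilt', array([-5.e-04, -1.e-04, -1.e+00]))
```

Call:
apply_moves:
  series:
    - [[0, 0, 2], [0, 0, 0]]
    - [[0, 0, 2], [0, 0, 0]]
    - [[0, 0, 2], [0, 0, 0]]
    - [[0, 0, 2], [0, 0, 0]]
    - [[0, 0, 2], [0, 0, 0]]
    - [[0, 0, 0], [0, 0, 0]]
    - [[0, 0, 0], [0, 0, 0]]

```text
t: 10.75
tool_pos: [0.5227, 0.1617, 0.2838]
orientation: [-1.947, -2.465, 0.001]
force: [-0.1, -0.1, -1.3]
opening: 0.0117
gripper_force: 30.0
```

Call:
apply_moves:
  series:
    - [[0, 0, 2], [0, 0, 0]]
    - [[0, 0, 2], [0, 0, 0]]
    - [[0, 0, 2], [0, 0, 0]]
    - [[0, 0, 1.5], [0, 0, 0]]
    - [[0, 0, 0], [0, 0, 0]]
    - [[0, 0, 0], [0, 0, 0]]

```text
t: 11.25
tool_pos: [0.5228, 0.1617, 0.2764]
orientation: [-1.947, -2.465, 0.0]
force: [-0.6, -0.3, -1.9]
opening: 0.0117
gripper_force: 30.0
```

Call:
apply_moves:
  series:
    - [[0, 0, 1], [0, 0, 0]]
    - [[0, 0, 0.5], [0, 0, 0]]
    - [[0, 0, 0], [0, 0, 0]]
    - [[0, 0, 0], [0, 0, 0]]

```text
t: 11.58
tool_pos: [0.5228, 0.1617, 0.2751]
orientation: [1.947, 2.466, 0.0]
force: [-0.1, -0.0, -1.9]
opening: 0.0119
gripper_force: 30.0
```

Call:
apply_moves:
  series:
    - [[0, 0, 0.7], [0, 0, 0]]
    - [[0, 0, 0], [0, 0, 0]]
    - [[0, 0, 0], [0, 0, 0]]

```text
t: 11.83
tool_pos: [0.5229, 0.1617, 0.2749]
orientation: [1.947, 2.465, 0.0]
force: [-2.7, -0.8, 3.7]
opening: 0.0121
gripper_force: 30.0
```

Call:
apply_moves:
  series:
    - [[0, 0, 0], [0, 0, 0]]
    - [[0, 0, 0], [0, 0, 0]]
    - [[0, 0, 0], [0, 0, 0]]
    - [[0, 0, 0], [0, 0, 0]]
    - [[0, 0, 0], [0, 0, 0]]
    - [[0, 0, 0], [0, 0, 0]]
  claw: 0.5

```text
t: 12.33
tool_pos: [0.5228, 0.1617, 0.2743]
orientation: [-1.947, -2.466, 0.0]
force: [0.8, -0.1, 0.6]
opening: 0.0447
gripper_force: 0.0
```

Call:
apply_moves:
  series:
    - [[0, 0, -5], [0, 0, 0]]
    - [[0, 0, -12], [0, 0, 0]]
    - [[0, 0, -22], [0, 0, 0]]
    - [[0, 0, -25], [0, 0, 0]]
    - [[0, 0, -25], [0, 0, 0]]
    - [[0, 0, -22], [0, 0, 0]]
    - [[0, 0, -12], [0, 0, 0]]
    - [[0, 0, -7], [0, 0, 0]]
    - [[0, 0, 0], [0, 0, 0]]
    - [[0, 0, 0], [0, 0, 0]]

```text
t: 13.17
tool_pos: [0.5227, 0.1617, 0.4037]
orientation: [-1.947, -2.465, 0.001]
force: [0.7, -0.8, 0.1]
opening: 0.0466
gripper_force: 0.0
```

```bash
cat > brd.py <<'E'
import sys
from h import *
n=sys.argv[1]
f=np.load(f"pics/{n}.npz");c={k:f[k] for k in("fx","fy","cx","cy","D","extrinsics")};d=f["d"];p=cv2.imread(f"pics/{n}.png");W=cloud(c,d)
a=np.radians(13.36);M=np.array([[np.cos(a),np.sin(a)],[-np.sin(a),np.cos(a)]])
L=(W[...,:2]-[.5221,.1617])@M.T*1000; Z=W[...,2]*1000
m=(abs(L[...,0])<6)&(abs(L[...,1])<60)&(Z>60)
for y0 in range(-56,56,8):
    k=m&(L[...,1]>=y0)&(L[...,1]<y0+8)
    if k.sum()>3:print("y",y0,k.sum(),"x",np.percentile(L[k][:,0],[5,50,95]).round(1),"z",np.percentile(Z[k],[5,50,95]).round(1))
o=mask(p,*ORG)&(Z>100)&(abs(L[...,0])<15)&(abs(L[...,1])<140)
for s in(1,-1):
    k=o&(s*L[...,1]>60)
    if k.sum()>10:
        Q=np.c_[L[k],Z[k]];T=Q[Q[:,2]>Q[:,2].max()-9];print("lever",s,k.sum(),"bar top",T.mean(0).round(1),Q[:,2].max().round(1),"x",T[:,0].min().round(1),T[:,0].max().round(1),"y",T[:,1].min().round(1),T[:,1].max().round(1))
E
python3 shot.py w4; python3 brd.py w4; python3 -c "
from plant import robot
s=robot.read_state();print(s['opening'],s['force'])"
```

```text
13.1667 [0.5227 0.1617 0.4037] [ 0.72 -0.79  0.11] (array([-2.9,  0.6,  3.7]), 'tool x yaw', np.float64(103.41), 'tool y yaw', np.float64(13.41), 'turn about tool z rad', np.float64(0.0072), 'tilt', array([-5.e-04, -1.e-04, -1.e+00]))
cam [0.5043 0.2367 0.3847]
y -56 85 x [-3.   1.   4.1] z [86.2 87.3 88.5]
y -48 99 x [-3.   0.2  4.1] z [86.3 87.3 88.2]
y -40 21 x [-3.7  0.2  4.1] z [86.4 87.5 88.2]
y -24 182 x [-5.3  0.1  5.6] z [124.  125.  126.1]
y -16 185 x [-5.1  0.1  5.5] z [124.1 125.2 126.5]
y -8 195 x [-5.2  0.1  5.4] z [123.9 125.1 126.1]
y 0 204 x [-5.2  0.1  5.3] z [123.6 125.1 126.1]
y 8 211 x [-5.2  0.1  5.3] z [123.7 124.9 126.1]
y 16 2240 x [-5.4  0.1  5.4] z [109.7 330.8 333.5]
y 24 2922 x [-5.4 -0.1  5.4] z [ 88.3 319.6 321.1]
y 32 119 x [-3.6  0.   3.7] z [85.9 87.2 88.3]
y 40 120 x [-3.6  0.   3.7] z [86.  87.1 88.1]
y 48 131 x [-3.6  0.   3.6] z [65.  86.8 88.2]
lever 1 1447 bar top [  0.6 120.6 133. ] 136.1 x -9.8 10.7 y 114.2 127.8
lever -1 326 bar top [ -0.  -96.8 113.7] 118.6 x -2.8 2.6 y -102.2 -61.8
0.04628841323061418 [-0.15200505  0.57334547 -0.38203806]
```

Board released, upright and level on the springs (shoulders both ~87 mm). Now the left lever: close the fingers and come down outboard of its handle.

Call:
apply_moves:
  series:
    - [[15, 0, 0], [0, 0, 0]]
    - [[30, 0, 0], [0, 0, 0]]
    - [[36, 0, 0], [0, 0, 0]]
    - [[36, 0, 0], [0, 0, 0]]
    - [[25, 0, 0], [0, 0, 0]]
    - [[8, 0, 0], [0, 0, 0]]
    - [[0, 0, 0], [0, 0, 0]]
    - [[0, 0, 0], [0, 0, 0]]
    - [[0, 0, 20], [0, 0, 0]]
    - [[0, 0, 20], [0, 0, 0]]
  claw: 0
  newtons: 20

```text
t: 14.05
tool_pos: [0.4891, 0.3063, 0.365]
orientation: [1.948, 2.463, 0.004]
force: [0.5, 0.2, 0.1]
opening: 0.0003
gripper_force: 0.0
```

Call:
apply_moves:
  series:
    - [[0, 0, 20], [0, 0, 0]]
    - [[0, 0, 16], [0, 0, 0]]
    - [[0, 0, 12], [0, 0, 0]]
    - [[0, 0, 8], [0, 0, 0]]
    - [[0, 0, 0], [0, 0, 0]]
    - [[0, 0, 0], [0, 0, 0]]
    - [[0, 0, 0], [0, 0, 0]]

```text
t: 14.63
tool_pos: [0.4886, 0.3075, 0.3096]
orientation: [1.947, 2.465, 0.003]
force: [0.8, 0.6, 0.3]
opening: 0.0007
gripper_force: 0.0
```

```bash
cat > st.py <<'E'
from h import *
from plant import robot
s=robot.read_state();a=np.radians(13.36);M=np.array([[np.cos(a),np.sin(a)],[-np.sin(a),np.cos(a)]])
print(s["t"],"local",(M@(s["tool_pos"][:2]-[.5221,.1617])*1000).round(1),"tipz",(s["tool_pos"][2]*1000-186).round(1),"F",(M@s["force"][:2]).round(1),s["force"][2].round(1),s["opening"].round(4),plan(s,s["tool_pos"],13.36)[1:])
E
python3 st.py
```

```text
Traceback (most recent call last):
  File "st.py", line 4, in <module>
    print(s["t"],"local",(M@(s["tool_pos"][:2]-[.5221,.1617])*1000).round(1),"tipz",(s["tool_pos"][2]*1000-186).round(1),"F",(M@s["force"][:2]).round(1),s["force"][2].round(1),s["opening"].round(4),plan(s,s["tool_pos"],13.36)[1:])
                                                                                                                                                                                ^^^^^^^^^^^^^^^^^^
AttributeError: 'float' object has no attribute 'round'
```

Call:
apply_moves:
  series:
    - [[-5, 0, 0], [0, 0, 0]]
    - [[-4, 0, 0], [0, 0, 0]]
    - [[-3, 0, 0], [0, 0, 0]]
    - [[-3, 0, 0], [0, 0, 0]]
    - [[-3, 0, -1.5], [0, 0, 0]]
    - [[-3, 0, -2.2], [0, 0, 0]]
    - [[-3, 0, -2.2], [0, 0, 0]]
    - [[-3, 0, -2.2], [0, 0, 0]]
    - [[0, 0, 0], [0, 0, 0]]

```text
t: 15.38
tool_pos: [0.4943, 0.2836, 0.32]
orientation: [-1.944, -2.465, -0.012]
force: [-5.7, 13.2, 11.0]
opening: 0.0003
gripper_force: 7.0
```

```bash
sed -i 's/s\["opening"\].round(4)/round(s["opening"],4)/' st.py; python3 st.py
```

```text
15.3833 local [  1.1 125. ] tipz 134.0 F [-2.5 14.1] 11.0 0.0003 ('tool x yaw', np.float64(103.49), 'tool y yaw', np.float64(13.48), 'turn about tool z rad', np.float64(0.0022), 'tilt', array([ 0.0028,  0.0072, -1.    ]))
```

Call:
apply_moves:
  series:
    - [[5, 0, -2], [0, 0, 0]]
    - [[8, 0, 0], [0, 0, 0]]
    - [[6, 0, 0], [0, 0, 0]]
    - [[0, 0, 9], [0, 0, 0]]
    - [[0, 0, 9], [0, 0, 0]]
    - [[0, 0, 3], [0, 0, 0]]
    - [[0, 0, 0], [0, 0, 0]]
    - [[0, 0, 0], [0, 0, 0]]

```text
t: 16.05
tool_pos: [0.4897, 0.2994, 0.2964]
orientation: [-1.947, -2.465, 0.003]
force: [1.1, -1.5, 0.1]
opening: 0.0002
gripper_force: 0.0
```

```bash
python3 st.py; python3 shot.py w5; python3 brd.py w5 | grep lever; python3 -c "
from plant import robot
import cv2
p,d=robot.read_camera('side');cv2.imwrite('pics/s5.png',cv2.resize(p[100:270,200:350],None,fx=4,fy=3.5,interpolation=2))"
```

```text
16.05 local [  0.3 141.5] tipz 110.4 F [ 0.7 -1.7] 0.1 0.0002 ('tool x yaw', np.float64(103.39), 'tool y yaw', np.float64(13.39), 'turn about tool z rad', np.float64(0.0005), 'tilt', array([-1.7e-03, -9.0e-04, -1.0e+00]))
16.05 [0.4897 0.2994 0.2964] [ 1.07 -1.48  0.13] (array([-144.6,    0.7, -103.6]), 'tool x yaw', np.float64(103.39), 'tool y yaw', np.float64(13.39), 'turn about tool z rad', np.float64(0.0068), 'tilt', array([-1.7e-03, -9.0e-04, -1.0e+00]))
cam [0.4713 0.3744 0.2772]
lever 1 59 bar top [-1.000e-01  6.150e+01  1.062e+02] 108.1 x -2.4 2.3 y 60.1 64.5
```

View pics/s5.png

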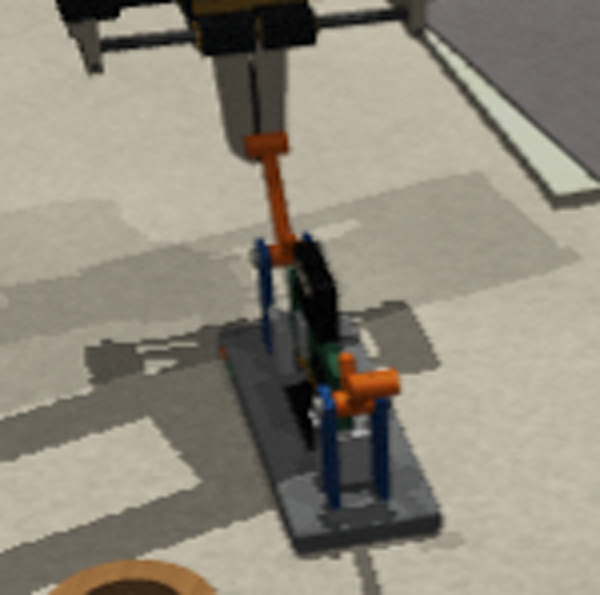

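Side crop: the board stands in the bay, the closed fingers are behind the far (+y) lever's bar at (265,145), and the near lever is open at (370,380).

Call:
apply_moves:
  series:
    - [[-3, 0, 0], [0, 0, 0]]
    - [[-3, 0, -1], [0, 0, 0]]
    - [[-2, 0, -1], [0, 0, 0]]
    - [[-2, 0, -1], [0, 0, 0]]
    - [[0, 0, 0], [0, 0, 0]]

```text
t: 16.57
tool_pos: [0.4925, 0.2897, 0.301]
orientation: [1.947, 2.465, 0.001]
force: [0.2, -0.0, -0.8]
opening: 0.0003
gripper_force: 0.0
```

Call:
apply_moves:
  series:
    - [[-2, 0, -1], [0, 0, 0]]
    - [[-2, 0, -1], [0, 0, 0]]
    - [[-2, 0, -1], [0, 0, 0]]
    - [[0, 0, 0], [0, 0, 0]]

```text
t: 16.9
tool_pos: [0.4936, 0.2842, 0.3036]
orientation: [-1.947, -2.465, -0.001]
force: [-0.8, 0.2, -0.2]
opening: 0.0006
gripper_force: 0.6
```

```bash
python3 st.py
```

```text
16.9 local [  0.6 125.8] tipz 117.6 F [-0.7  0.4] -0.2 0.0006 ('tool x yaw', np.float64(103.4), 'tool y yaw', np.float64(13.4), 'turn about tool z rad', np.float64(0.0007), 'tilt', array([-1.e-04,  5.e-04, -1.e+00]))
```

Call:
apply_moves:
  series:
    - [[-1.5, 0, -1], [0, 0, 0]]
    - [[-1.5, 0, -1], [0, 0, 0]]
    - [[0, 0, 0], [0, 0, 0]]

```text
t: 17.15
tool_pos: [0.4943, 0.2814, 0.3056]
orientation: [-1.947, -2.465, -0.001]
force: [-1.1, 4.2, 1.6]
opening: 0.0002
gripper_force: 1.9
```

Call:
apply_moves:
  series:
    - [[-1.5, 0, -1], [0, 0, 0]]
    - [[-1.5, 0, -1], [0, 0, 0]]
    - [[0, 0, 0], [0, 0, 0]]

```text
t: 17.4
tool_pos: [0.495, 0.2784, 0.3077]
orientation: [-1.947, -2.466, -0.0]
force: [-2.7, 3.3, 2.0]
opening: 0.0005
gripper_force: 2.1
```

```bash
python3 st.py
```

```text
17.4 local [  0.6 119.8] tipz 121.7 F [-1.8  3.8] 2.0 0.0005 ('tool x yaw', np.float64(103.41), 'tool y yaw', np.float64(13.41), 'turn about tool z rad', np.float64(0.0009), 'tilt', array([ 1.e-04,  3.e-04, -1.e+00]))
```

Call:
apply_moves:
  series:
    - [[-2.5, 0, -1.6], [0, 0, 0]]
    - [[-2.5, 0, -1.5], [0, 0, 0]]
    - [[-2.5, 0, -1.3], [0, 0, 0]]
    - [[-2.5, 0, -1.2], [0, 0, 0]]
    - [[-2.5, 0, -1], [0, 0, 0]]
    - [[-2.5, 0, -0.9], [0, 0, 0]]
    - [[-2.5, 0, -0.8], [0, 0, 0]]
    - [[-2.5, 0, -0.7], [0, 0, 0]]
    - [[0, 0, 0], [0, 0, 0]]

```text
t: 18.15
tool_pos: [0.4998, 0.2584, 0.3166]
orientation: [1.947, 2.465, -0.0]
force: [-1.5, 0.3, 1.5]
opening: 0.0002
gripper_force: 0.9
```

```bash
python3 st.py; cat > tip.py <<'E'
from h import *
from plant import robot
# lever bars from scene & side: orange points, in dock frame
a=np.radians(13.36);M=np.array([[np.cos(a),np.sin(a)],[-np.sin(a),np.cos(a)]])
for n in("scene","side"):
    p,d=robot.read_camera(n);c=robot.calibration(n);W=cloud(c,d)
    L=np.dstack([(W[...,:2]-[.5221,.1617])@M.T,W[...,2]])*1000
    o=mask(p,*ORG)&(abs(L[...,0])<25)&(abs(L[...,1])<140)&(L[...,2]>95)&(L[...,2]<170)
    for s in(1,-1):
        Q=L[o&(s*L[...,1]>25)]
        if len(Q)>8:
            r=np.hypot(abs(Q[:,1])-74,Q[:,2]-82.5);ph=np.arctan2(abs(Q[:,1])-74,Q[:,2]-82.5)
            far=r>50
            near=(r>20)&(r<50)
            print(n,"lever",s,len(Q),"far phi",np.median(ph[far]).round(3),far.sum(),"arm phi",np.median(ph[near]).round(3) if near.any() else None,near.sum(),"far mean",Q[far].mean(0).round(1),"q~",(0.75-np.median(ph[far])).round(2))
E
python3 tip.py
```

```text
18.15 local [ 0.6 99.2] tipz 130.6 F [-1.4  0.6] 1.5 0.0002 ('tool x yaw', np.float64(103.39), 'tool y yaw', np.float64(13.39), 'turn about tool z rad', np.float64(0.0004), 'tilt', array([ 1.e-04, -4.e-04, -1.e+00]))
scene lever -1 58 far phi 0.778 41 arm phi -0.267 11 far mean [   3.  -123.2  133.6] q~ -0.03
side lever -1 62 far phi 0.758 58 arm phi -0.442 2 far mean [  -1.1 -122.5  133.8] q~ -0.01
```

```bash
python3 - <<'E'
from h import *
from plant import robot
p,d=robot.read_camera("side");q,_=robot.read_camera("scene")
A=cv2.resize(p[110:270,220:340],(400,533),interpolation=2);B=cv2.resize(q[130:290,270,][None] if 0 else q[130:290,270:390],(400,533),interpolation=2)
cv2.imwrite("pics/s6.png",np.hstack([A,B]))
E
```

```text
(no output)
```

View pics/s6.png

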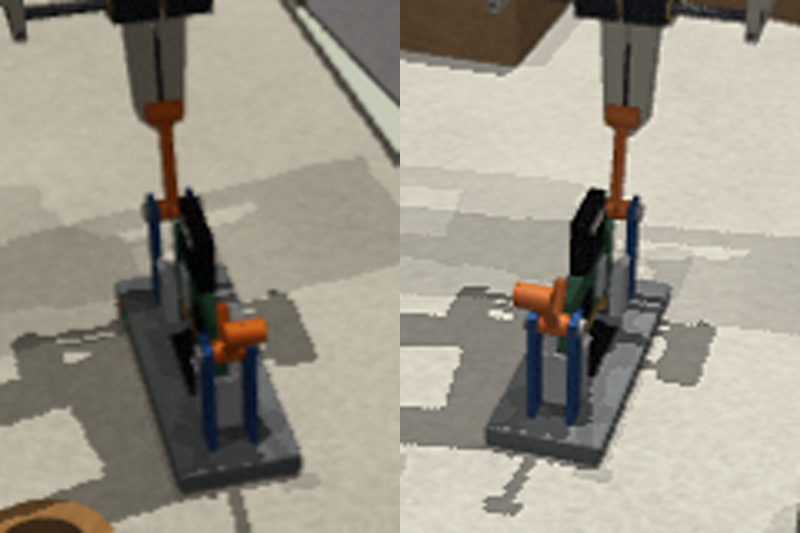

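In both crops the left lever bar (165,110 and 620,118) rides in front of the fingers and the board is upright; the bar was missed only because it is shaded. Loosening the mask.

```bash
sed -i 's/ORG=((3,180,120)/ORG=((3,150,50)/' h.py; python3 tip.py; python3 st.py
```

```text
scene lever 1 117 far phi 0.067 71 arm phi 0.024 39 far mean [  4.   78.8 147.6] q~ 0.68
scene lever -1 132 far phi 0.778 91 arm phi 0.747 31 far mean [   4.2 -122.5  131.9] q~ -0.03
side lever 1 144 far phi 0.056 87 arm phi 0.037 46 far mean [ -1.   78.2 147.4] q~ 0.69
side lever -1 124 far phi 0.786 96 arm phi -0.218 17 far mean [  -2.9 -123.2  131.6] q~ -0.04
18.45 local [ 0.7 99.5] tipz 130.3 F [ 0.8 -0. ] -0.7 0.0004 ('tool x yaw', np.float64(103.4), 'tool y yaw', np.float64(13.4), 'turn about tool z rad', np.float64(0.0007), 'tilt', array([ 1.e-04, -8.e-04, -1.e+00]))
```

Call:
apply_moves:
  series:
    - [[1, 0, -3], [0, 0, 0]]
    - [[0, 0, -5], [0, 0, 0]]
    - [[0, 0, -3], [0, 0, 0]]
    - [[-2, 0, 0], [0, 0, 0]]
    - [[-2, 0, 0], [0, 0, 0]]
    - [[-2, 0, 0], [0, 0, 0]]
    - [[0, 0, 0], [0, 0, 0]]

```text
t: 19.03
tool_pos: [0.501, 0.2544, 0.3283]
orientation: [1.947, 2.466, 0.003]
force: [-0.7, 3.6, 3.1]
opening: 0.0004
gripper_force: 2.1
```

Call:
apply_moves:
  series:
    - [[-2, 0, 0], [0, 0, 0]]
    - [[-2, 0, 0], [0, 0, 0]]
    - [[0, 0, 0], [0, 0, 0]]

```text
t: 19.28
tool_pos: [0.5019, 0.2503, 0.3279]
orientation: [1.947, 2.466, 0.002]
force: [-0.5, 4.8, 3.4]
opening: 0.0004
gripper_force: 2.1
```

Call:
apply_moves:
  series:
    - [[-1.5, 0, 0.3], [0, 0, 0]]
    - [[-1.5, 0, 0.3], [0, 0, 0]]
    - [[0, 0, 0], [0, 0, 0]]

```text
t: 19.53
tool_pos: [0.5025, 0.2475, 0.3272]
orientation: [-1.947, -2.465, -0.002]
force: [-1.6, 4.8, 3.6]
opening: 0.0004
gripper_force: 2.5
```

```bash
python3 st.py; python3 tip.py|grep "lever 1"
```

```text
19.5333 local [ 0.8 88. ] tipz 141.2 F [-0.4  5.1] 3.6 0.0004 ('tool x yaw', np.float64(103.41), 'tool y yaw', np.float64(13.41), 'turn about tool z rad', np.float64(0.0009), 'tilt', array([ 6.e-04,  1.e-03, -1.e+00]))
scene lever 1 104 far phi -0.099 68 arm phi -0.123 28 far mean [  3.1  67.8 148.8] q~ 0.85
side lever 1 128 far phi -0.107 79 arm phi -0.161 41 far mean [ -1.3  67.6 148. ] q~ 0.86
```

Call:
apply_moves:
  series:
    - [[-1, 0, 0.3], [0, 0, 0]]
    - [[-1, 0, 0.3], [0, 0, 0]]
    - [[0, 0, 0], [0, 0, 0]]

```text
t: 19.88
tool_pos: [0.5029, 0.2457, 0.3266]
orientation: [-1.947, -2.466, -0.002]
force: [-1.3, 4.8, 4.7]
opening: 0.0004
gripper_force: 2.7
```

Call:
apply_moves:
  series:
    - [[-1, 0, 0.3], [0, 0, 0]]
    - [[-1, 0, 0.3], [0, 0, 0]]
    - [[0, 0, 0], [0, 0, 0]]

```text
t: 20.13
tool_pos: [0.5034, 0.2437, 0.326]
orientation: [-1.947, -2.466, -0.002]
force: [-1.3, 5.0, 3.9]
opening: 0.0003
gripper_force: 2.6
```

Call:
apply_moves:
  series:
    - [[-1, 0, 0.4], [0, 0, 0]]
    - [[-1, 0, 0.4], [0, 0, 0]]
    - [[0, 0, 0], [0, 0, 0]]

```text
t: 20.38
tool_pos: [0.5038, 0.2417, 0.3251]
orientation: [-1.947, -2.466, -0.002]
force: [-0.5, 5.2, 4.2]
opening: 0.0004
gripper_force: 2.6
```

Call:
apply_moves:
  series:
    - [[-1, 0, 0.3], [0, 0, 0]]
    - [[-1, 0, 0.3], [0, 0, 0]]
    - [[0, 0, 0], [0, 0, 0]]

```text
t: 20.63
tool_pos: [0.5043, 0.2398, 0.3245]
orientation: [-1.947, -2.466, -0.001]
force: [-1.7, 4.8, 3.6]
opening: 0.0002
gripper_force: 2.5
```

Call:
apply_moves:
  series:
    - [[-1, 0, 0.3], [0, 0, 0]]
    - [[-1, 0, 0.3], [0, 0, 0]]
    - [[0, 0, 0], [0, 0, 0]]

```text
t: 20.88
tool_pos: [0.5047, 0.2377, 0.3238]
orientation: [-1.947, -2.466, -0.001]
force: [-0.1, 5.1, 3.5]
opening: 0.0007
gripper_force: 2.3
```

Call:
apply_moves:
  series:
    - [[-1, 0, 0.4], [0, 0, 0]]
    - [[-1, 0, 0.4], [0, 0, 0]]
    - [[0, 0, 0], [0, 0, 0]]

```text
t: 21.13
tool_pos: [0.5052, 0.2356, 0.3228]
orientation: [-1.947, -2.466, -0.0]
force: [-0.6, 4.8, 3.8]
opening: 0.0002
gripper_force: 2.3
```

```bash
python3 st.py; python3 tip.py|grep "lever 1"
```

```text
21.1333 local [ 0.7 75.8] tipz 136.8 F [0.5 4.8] 3.8 0.0002 ('tool x yaw', np.float64(103.41), 'tool y yaw', np.float64(13.41), 'turn about tool z rad', np.float64(0.0009), 'tilt', array([ 1.e-04,  1.e-04, -1.e+00]))
scene lever 1 100 far phi -0.282 69 arm phi -0.347 25 far mean [  3.7  54.6 145.9] q~ 1.03
side lever 1 119 far phi -0.293 82 arm phi -0.354 31 far mean [ -1.3  55.6 147.1] q~ 1.04
```

Call:
apply_moves:
  series:
    - [[-1, 0, 0.3], [0, 0, 0]]
    - [[-1, 0, 0.3], [0, 0, 0]]
    - [[0, 0, 0], [0, 0, 0]]

```text
t: 21.48
tool_pos: [0.5057, 0.2336, 0.3222]
orientation: [-1.947, -2.466, 0.0]
force: [-0.2, 4.2, 3.7]
opening: 0.0005
gripper_force: 2.2
```

Call:
apply_moves:
  series:
    - [[-1, 0, 0.3], [0, 0, 0]]
    - [[-1, 0, 0.3], [0, 0, 0]]
    - [[0, 0, 0], [0, 0, 0]]

```text
t: 21.73
tool_pos: [0.5061, 0.2316, 0.3216]
orientation: [1.947, 2.465, -0.0]
force: [-0.8, 4.4, 3.2]
opening: 0.0002
gripper_force: 2.2
```

Call:
apply_moves:
  series:
    - [[-1, 0, 0.3], [0, 0, 0]]
    - [[-1, 0, 0.3], [0, 0, 0]]
    - [[0, 0, 0], [0, 0, 0]]

```text
t: 21.98
tool_pos: [0.5066, 0.2298, 0.3211]
orientation: [-1.947, -2.465, -0.0]
force: [-0.3, 4.9, 4.3]
opening: 0.0005
gripper_force: 2.3
```

Call:
apply_moves:
  series:
    - [[-1, 0, 0.3], [0, 0, 0]]
    - [[-1, 0, 0.3], [0, 0, 0]]
    - [[0, 0, 0], [0, 0, 0]]

```text
t: 22.23
tool_pos: [0.507, 0.2279, 0.3205]
orientation: [-1.947, -2.466, -0.0]
force: [-0.4, 3.7, 3.6]
opening: 0.0004
gripper_force: 2.4
```

```bash
python3 st.py; python3 tip.py|grep "lever 1"
```

```text
22.2333 local [ 0.6 67.9] tipz 134.5 F [0.5 3.7] 3.6 0.0004 ('tool x yaw', np.float64(103.41), 'tool y yaw', np.float64(13.41), 'turn about tool z rad', np.float64(0.0008), 'tilt', array([-0.e+00,  1.e-04, -1.e+00]))
scene lever 1 102 far phi -0.406 73 arm phi -0.459 26 far mean [  3.6  47.1 143.3] q~ 1.16
side lever 1 113 far phi -0.417 79 arm phi -0.492 29 far mean [ -1.2  47.3 144.3] q~ 1.17
```

Call:
apply_moves:
  series:
    - [[-1, 0, 0.4], [0, 0, 0]]
    - [[-1, 0, 0.4], [0, 0, 0]]
    - [[0, 0, 0], [0, 0, 0]]

```text
t: 22.58
tool_pos: [0.5075, 0.2259, 0.3197]
orientation: [-1.947, -2.465, -0.0]
force: [-1.1, 4.6, 3.4]
opening: 0.0004
gripper_force: 2.7
```

Call:
apply_moves:
  series:
    - [[-1, 0, 0.4], [0, 0, 0]]
    - [[-1, 0, 0.4], [0, 0, 0]]
    - [[0, 0, 0], [0, 0, 0]]

```text
t: 22.83
tool_pos: [0.508, 0.2241, 0.319]
orientation: [-1.947, -2.465, -0.001]
force: [-1.2, 5.2, 5.7]
opening: 0.0003
gripper_force: 3.1
```

Call:
apply_moves:
  series:
    - [[-1, 0, 0.4], [0, 0, 0]]
    - [[-1, 0, 0.4], [0, 0, 0]]
    - [[0, 0, 0], [0, 0, 0]]

```text
t: 23.08
tool_pos: [0.5084, 0.2226, 0.3186]
orientation: [-1.946, -2.465, -0.002]
force: [-3.0, 8.4, 6.6]
opening: 0.0005
gripper_force: 4.5
```

```bash
python3 st.py; python3 tip.py|grep "lever 1"
```

```text
23.0833 local [ 0.7 62.4] tipz 132.6 F [-1.   8.9] 6.6 0.0005 ('tool x yaw', np.float64(103.43), 'tool y yaw', np.float64(13.43), 'turn about tool z rad', np.float64(0.0011), 'tilt', array([ 1.0e-04,  1.6e-03, -1.0e+00]))
scene lever 1 94 far phi -0.499 69 arm phi -0.553 23 far mean [  3.7  42.2 141.7] q~ 1.25
side lever 1 107 far phi -0.5 81 arm phi -0.569 21 far mean [ -1.7  41.9 141.6] q~ 1.25
```

Call:
apply_moves:
  series:
    - [[-0.4, 0, 0.2], [0, 0, 0]]
    - [[0, 0, 0], [0, 0, 0]]
    - [[0, 0, 0], [0, 0, 0]]

```text
t: 23.43
tool_pos: [0.5084, 0.2224, 0.3185]
orientation: [-1.946, -2.465, -0.003]
force: [-4.3, 9.4, 8.2]
opening: 0.0006
gripper_force: 5.0
```

```bash
python3 st.py
```

```text
23.4333 local [ 0.7 62.3] tipz 132.5 F [-2.1 10.1] 8.2 0.0006 ('tool x yaw', np.float64(103.44), 'tool y yaw', np.float64(13.44), 'turn about tool z rad', np.float64(0.0013), 'tilt', array([ 2.0e-04,  1.9e-03, -1.0e+00]))
```

Call:
apply_moves:
  series:
    - [[4, 0, -1], [0, 0, 0]]
    - [[6, 0, -5], [0, 0, 0]]
    - [[0, 0, -20], [0, 0, 0]]
    - [[0, 0, -22], [0, 0, 0]]
    - [[-15, 0, 0], [0, 0, 0]]
    - [[-30, 0, 0], [0, 0, 0]]
    - [[-38, 0, 0], [0, 0, 0]]
    - [[-38, 0, 0], [0, 0, 0]]
    - [[-38, 0, 0], [0, 0, 0]]
    - [[-38, 0, 0], [0, 0, 0]]
    - [[-22, 0, 0], [0, 0, 0]]
    - [[-10, 0, 0], [0, 0, 0]]

```text
t: 24.43
tool_pos: [0.5595, 0.0052, 0.3653]
orientation: [1.951, 2.462, -0.004]
force: [-0.1, -0.1, -0.8]
opening: 0.0006
gripper_force: 0.0
```

```bash
python3 st.py; python3 tip.py
```

```text
24.4333 local [   0.2 -160.9] tipz 179.3 F [-0.1 -0.1] -0.8 0.0006 ('tool x yaw', np.float64(103.22), 'tool y yaw', np.float64(13.22), 'turn about tool z rad', np.float64(-0.0025), 'tilt', array([-0.0014, -0.0019, -1.    ]))
scene lever 1 99 far phi -0.489 73 arm phi -0.527 24 far mean [  3.5  42.3 141. ] q~ 1.24
scene lever -1 128 far phi 0.782 88 arm phi 0.758 30 far mean [   4.2 -122.7  132.2] q~ -0.03
side lever 1 78 far phi -0.506 67 arm phi -0.583 7 far mean [ -2.8  41.9 140.8] q~ 1.26
side lever -1 125 far phi 0.787 97 arm phi -0.276 19 far mean [  -2.8 -123.1  131.5] q~ -0.04
```

Call:
apply_moves:
  series:
    - [[0, 0, 20], [0, 0, 0]]
    - [[0, 0, 22], [0, 0, 0]]
    - [[0, 0, 17], [0, 0, 0]]
    - [[0, 0, 8], [0, 0, 0]]
    - [[0, 0, 0], [0, 0, 0]]
    - [[4, 0, 0], [0, 0, 0]]
    - [[4, 0, 0], [0, 0, 0]]
    - [[3, 0, 0], [0, 0, 0]]
    - [[3, 0, -1], [0, 0, 0]]
    - [[2, 0, -1.5], [0, 0, 0]]
    - [[2, 0, -1.5], [0, 0, 0]]
    - [[2, 0, -1.5], [0, 0, 0]]

```text
t: 25.53
tool_pos: [0.5547, 0.0282, 0.3049]
orientation: [1.947, 2.465, 0.001]
force: [0.7, -0.2, 0.1]
opening: 0.0006
gripper_force: 0.0
```

```bash
python3 st.py; python3 tip.py|grep "lever -1"
```

```text
25.5333 local [   0.9 -137.4] tipz 118.9 F [ 0.7 -0.3] 0.1 0.0006 ('tool x yaw', np.float64(103.41), 'tool y yaw', np.float64(13.41), 'turn about tool z rad', np.float64(0.0008), 'tilt', array([ 6.e-04, -0.e+00, -1.e+00]))
scene lever -1 23 far phi 0.871 1 arm phi -0.27 13 far mean [  17.9 -129.9  129.5] q~ -0.12
```

Call:
apply_moves:
  series:
    - [[1.5, 0, 0], [0, 0, 0]]
    - [[1.5, 0, 0], [0, 0, 0]]
    - [[0, 0, 0], [0, 0, 0]]

```text
t: 25.88
tool_pos: [0.5541, 0.0306, 0.3044]
orientation: [1.947, 2.465, -0.001]
force: [1.4, -3.8, 0.8]
opening: 0.0007
gripper_force: 1.8
```

Call:
apply_moves:
  series:
    - [[1.5, 0, -0.5], [0, 0, 0]]
    - [[1.5, 0, -0.5], [0, 0, 0]]
    - [[0, 0, 0], [0, 0, 0]]

```text
t: 26.13
tool_pos: [0.5536, 0.0326, 0.3061]
orientation: [1.946, 2.463, -0.003]
force: [-0.4, -9.2, 3.7]
opening: 0.0007
gripper_force: 4.4
```

Call:
apply_moves:
  series:
    - [[1.5, 0, -1], [0, 0, 0]]
    - [[1.5, 0, -1], [0, 0, 0]]
    - [[0, 0, 0], [0, 0, 0]]

```text
t: 26.38
tool_pos: [0.553, 0.0352, 0.3086]
orientation: [1.946, 2.462, -0.003]
force: [-1.0, -10.4, 7.0]
opening: 0.0002
gripper_force: 5.1
```

Call:
apply_moves:
  series:
    - [[-4, 0, 0], [0, 0, 0]]
    - [[-3, 0, 4], [0, 0, 0]]
    - [[0, 0, 5], [0, 0, 0]]
    - [[0, 0, 3], [0, 0, 0]]
    - [[0, 0, 0], [0, 0, 0]]
    - [[2, 0, 0], [0, 0, 0]]
    - [[2, 0, 0], [0, 0, 0]]
    - [[0, 0, 0], [0, 0, 0]]

```text
t: 27.05
tool_pos: [0.5532, 0.0343, 0.2954]
orientation: [1.946, 2.466, -0.0]
force: [-0.8, 0.9, 0.1]
opening: 0.0007
gripper_force: 0.0
```

```bash
python3 st.py
```

```text
27.05 local [   0.8 -131.2] tipz 109.4 F [-0.6  1. ] 0.1 0.0007 ('tool x yaw', np.float64(103.43), 'tool y yaw', np.float64(13.43), 'turn about tool z rad', np.float64(0.0012), 'tilt', array([-1.e-04, -1.e-04, -1.e+00]))
```

Call:
apply_moves:
  series:
    - [[1.5, 0, -1.5], [0, 0, 0]]
    - [[1.5, 0, -1.5], [0, 0, 0]]
    - [[0, 0, 0], [0, 0, 0]]

```text
t: 27.3
tool_pos: [0.5526, 0.0369, 0.2987]
orientation: [1.947, 2.465, -0.0]
force: [-0.3, -1.7, -0.7]
opening: 0.0003
gripper_force: 1.0
```

Contact with the friction now helping; continue up the arc.

Call:
apply_moves:
  series:
    - [[2, 0, -1.8], [0, 0, 0]]
    - [[2, 0, -1.7], [0, 0, 0]]
    - [[2, 0, -1.6], [0, 0, 0]]
    - [[0, 0, 0], [0, 0, 0]]

```text
t: 27.63
tool_pos: [0.5511, 0.043, 0.3039]
orientation: [1.947, 2.466, 0.0]
force: [-0.5, -1.3, 0.3]
opening: 0.0005
gripper_force: 0.7
```

Call:
apply_moves:
  series:
    - [[2, 0, -1.5], [0, 0, 0]]
    - [[2, 0, -1.4], [0, 0, 0]]
    - [[2, 0, -1.3], [0, 0, 0]]
    - [[0, 0, 0], [0, 0, 0]]

```text
t: 27.97
tool_pos: [0.5497, 0.0489, 0.3079]
orientation: [-1.947, -2.466, -0.0]
force: [0.4, -0.7, -1.0]
opening: 0.0003
gripper_force: 0.7
```

```bash
python3 st.py; python3 tip.py|grep "lever -1"
```

```text
27.9667 local [   0.8 -116.1] tipz 121.9 F [ 0.3 -0.7] -1.0 0.0003 ('tool x yaw', np.float64(103.42), 'tool y yaw', np.float64(13.42), 'turn about tool z rad', np.float64(0.0011), 'tilt', array([ 1.e-04,  2.e-04, -1.e+00]))
scene lever -1 19 far phi 0.703 1 arm phi 0.406 9 far mean [  17.7 -115.8  131.8] q~ 0.05
```

Call:
apply_moves:
  series:
    - [[2.2, 0, -1], [0, 0, 0]]
    - [[2.2, 0, -1], [0, 0, 0]]
    - [[2.2, 0, -1], [0, 0, 0]]
    - [[2.2, 0, -1], [0, 0, 0]]
    - [[2.2, 0, -1], [0, 0, 0]]
    - [[2.2, 0, -1], [0, 0, 0]]
    - [[2.2, 0, -1], [0, 0, 0]]
    - [[0, 0, 0], [0, 0, 0]]

```text
t: 28.73
tool_pos: [0.5461, 0.064, 0.3147]
orientation: [-1.946, -2.466, -0.0]
force: [-0.2, -1.2, -0.7]
opening: 0.0003
gripper_force: 0.6
```

```bash
python3 st.py; python3 tip.py; python3 - <<'E'
from h import *
from plant import robot
p,d=robot.read_camera("side");q,_=robot.read_camera("scene")
A=cv2.resize(p[110:270,220:340],(400,533),interpolation=2);B=cv2.resize(q[130:290,270:390],(400,533),interpolation=2)
cv2.imwrite("pics/s7.png",np.hstack([A,B]))
E
```

```text
28.7333 local [   0.8 -100.6] tipz 128.7 F [-0.4 -1.1] -0.7 0.0003 ('tool x yaw', np.float64(103.43), 'tool y yaw', np.float64(13.43), 'turn about tool z rad', np.float64(0.0012), 'tilt', array([-3.e-04,  5.e-04, -1.e+00]))
scene lever 1 53 far phi -0.456 26 arm phi -0.533 25 far mean [  6.6  42.8 140. ] q~ 1.21
scene lever -1 42 far phi nan 0 arm phi 0.23 30 far mean [nan nan nan] q~ nan
side lever -1 21 far phi 0.639 2 arm phi 0.344 11 far mean [ -10.2 -110.9  132.3] q~ 0.11
  return _methods._mean(a, axis=axis, dtype=dtype,
  ret = ret.dtype.type(ret / rcount)
tip.py:15: RuntimeWarning: Mean of empty slice.
  print(n,"lever",s,len(Q),"far phi",np.median(ph[far]).round(3),far.sum(),"arm phi",np.median(ph[near]).round(3) if near.any() else None,near.sum(),"far mean",Q[far].mean(0).round(1),"q~",(0.75-np.median(ph[far])).round(2))
  ret = um.true_divide(
```

View pics/s7.png

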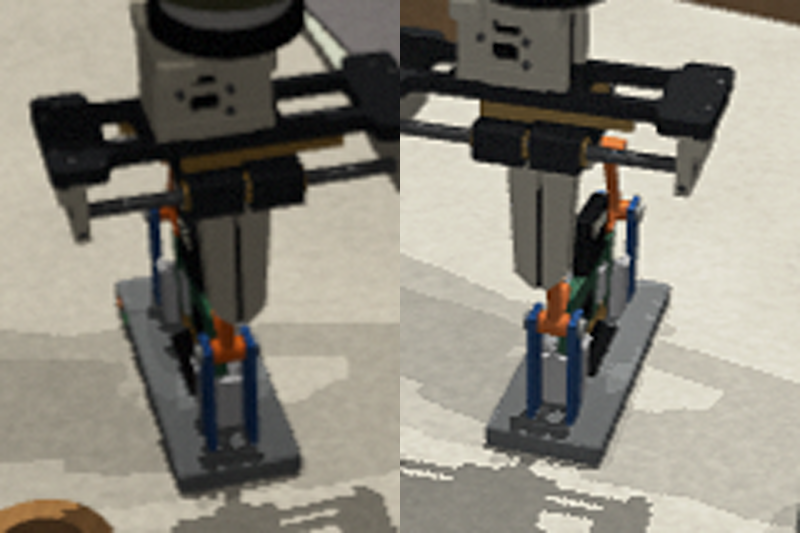

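The right lever's handle is now roughly upright in front of the fingers at both (230,310) and (550,300), and the left lever stays swung in. Raising the fingers and pushing as on the left.

Call:
apply_moves:
  series:
    - [[-1, 0, -3], [0, 0, 0]]
    - [[0, 0, -5], [0, 0, 0]]
    - [[0, 0, -4], [0, 0, 0]]
    - [[2, 0, 0], [0, 0, 0]]
    - [[2, 0, 0], [0, 0, 0]]
    - [[2, 0, 0], [0, 0, 0]]
    - [[0, 0, 0], [0, 0, 0]]

```text
t: 29.52
tool_pos: [0.5456, 0.0681, 0.3276]
orientation: [1.946, 2.463, 0.001]
force: [1.3, -4.6, 4.0]
opening: 0.0007
gripper_force: 2.2
```

Call:
apply_moves:
  series:
    - [[2, 0, 0], [0, 0, 0]]
    - [[2, 0, 0.2], [0, 0, 0]]
    - [[0, 0, 0], [0, 0, 0]]

```text
t: 29.77
tool_pos: [0.5444, 0.0721, 0.327]
orientation: [1.946, 2.464, 0.001]
force: [1.6, -4.3, 3.8]
opening: 0.0006
gripper_force: 2.0
```

Call:
apply_moves:
  series:
    - [[1.5, 0, 0.3], [0, 0, 0]]
    - [[1.5, 0, 0.4], [0, 0, 0]]
    - [[0, 0, 0], [0, 0, 0]]

```text
t: 30.02
tool_pos: [0.5435, 0.0752, 0.3258]
orientation: [1.947, 2.465, 0.0]
force: [2.2, -3.1, 3.2]
opening: 0.0006
gripper_force: 2.1
```

Call:
apply_moves:
  series:
    - [[1.2, 0, 0.4], [0, 0, 0]]
    - [[1.2, 0, 0.4], [0, 0, 0]]
    - [[1.2, 0, 0.4], [0, 0, 0]]
    - [[0, 0, 0], [0, 0, 0]]

```text
t: 30.35
tool_pos: [0.5426, 0.0786, 0.3245]
orientation: [1.947, 2.465, -0.0]
force: [1.1, -5.5, 3.6]
opening: 0.0005
gripper_force: 2.4
```

```bash
python3 st.py
```

```text
30.35 local [  0.8 -85.5] tipz 138.5 F [-0.2 -5.6] 3.6 0.0005 ('tool x yaw', np.float64(103.41), 'tool y yaw', np.float64(13.41), 'turn about tool z rad', np.float64(0.0008), 'tilt', array([ 1.e-04, -3.e-04, -1.e+00]))
```

Call:
apply_moves:
  series:
    - [[1.2, 0, 0.2], [0, 0, 0]]
    - [[1.2, 0, 0.2], [0, 0, 0]]
    - [[1.2, 0, 0.2], [0, 0, 0]]
    - [[0, 0, 0], [0, 0, 0]]

```text
t: 30.68
tool_pos: [0.5419, 0.0819, 0.3243]
orientation: [1.946, 2.465, -0.001]
force: [1.3, -7.0, 5.9]
opening: 0.0003
gripper_force: 3.3
```

Call:
apply_moves:
  series:
    - [[1.2, 0, 0.3], [0, 0, 0]]
    - [[1.2, 0, 0.3], [0, 0, 0]]
    - [[1.2, 0, 0.3], [0, 0, 0]]
    - [[0, 0, 0], [0, 0, 0]]

```text
t: 31.02
tool_pos: [0.5411, 0.0854, 0.3234]
orientation: [1.946, 2.465, -0.0]
force: [1.4, -5.3, 5.1]
opening: 0.0006
gripper_force: 3.0
```

Call:
apply_moves:
  series:
    - [[1, 0, 0.3], [0, 0, 0]]
    - [[1, 0, 0.3], [0, 0, 0]]
    - [[1, 0, 0.3], [0, 0, 0]]
    - [[0, 0, 0], [0, 0, 0]]

```text
t: 31.35
tool_pos: [0.5404, 0.0884, 0.3224]
orientation: [1.946, 2.465, -0.0]
force: [2.6, -6.2, 4.8]
opening: 0.0006
gripper_force: 3.0
```

```bash
python3 st.py
```

```text
31.35 local [  0.9 -75.6] tipz 136.4 F [ 1.1 -6.6] 4.8 0.0006 ('tool x yaw', np.float64(103.4), 'tool y yaw', np.float64(13.4), 'turn about tool z rad', np.float64(0.0007), 'tilt', array([ 7.e-04, -7.e-04, -1.e+00]))
```

Call:
apply_moves:
  series:
    - [[1, 0, 0.3], [0, 0, 0]]
    - [[1, 0, 0.3], [0, 0, 0]]
    - [[0, 0, 0], [0, 0, 0]]

```text
t: 31.6
tool_pos: [0.5399, 0.0903, 0.3218]
orientation: [1.946, 2.465, -0.0]
force: [1.8, -5.7, 4.8]
opening: 0.0007
gripper_force: 2.9
```

Call:
apply_moves:
  series:
    - [[1, 0, 0.3], [0, 0, 0]]
    - [[1, 0, 0.3], [0, 0, 0]]
    - [[0, 0, 0], [0, 0, 0]]

```text
t: 31.85
tool_pos: [0.5395, 0.0923, 0.3212]
orientation: [1.947, 2.465, -0.0]
force: [1.9, -5.5, 5.2]
opening: 0.0002
gripper_force: 2.8
```

Call:
apply_moves:
  series:
    - [[1, 0, 0.3], [0, 0, 0]]
    - [[1, 0, 0.3], [0, 0, 0]]
    - [[0, 0, 0], [0, 0, 0]]

```text
t: 32.1
tool_pos: [0.539, 0.0943, 0.3206]
orientation: [1.947, 2.465, 0.0]
force: [2.0, -5.5, 4.5]
opening: 0.0001
gripper_force: 2.8
```

Call:
apply_moves:
  series:
    - [[1, 0, 0.4], [0, 0, 0]]
    - [[1, 0, 0.4], [0, 0, 0]]
    - [[0, 0, 0], [0, 0, 0]]

```text
t: 32.35
tool_pos: [0.5385, 0.0962, 0.3198]
orientation: [1.947, 2.465, 0.0]
force: [2.2, -4.9, 5.2]
opening: 0.0004
gripper_force: 2.9
```

```bash
python3 st.py
```

```text
32.35 local [  0.9 -67.5] tipz 133.8 F [ 1.  -5.3] 5.2 0.0004 ('tool x yaw', np.float64(103.4), 'tool y yaw', np.float64(13.4), 'turn about tool z rad', np.float64(0.0008), 'tilt', array([ 6.e-04, -4.e-04, -1.e+00]))
```

Call:
apply_moves:
  series:
    - [[1, 0, 0.4], [0, 0, 0]]
    - [[1, 0, 0.4], [0, 0, 0]]
    - [[0, 0, 0], [0, 0, 0]]

```text
t: 32.6
tool_pos: [0.5381, 0.0982, 0.3191]
orientation: [1.946, 2.465, 0.0]
force: [1.8, -4.6, 6.2]
opening: 0.0007
gripper_force: 3.3
```

Call:
apply_moves:
  series:
    - [[1, 0, 0.4], [0, 0, 0]]
    - [[0, 0, 0], [0, 0, 0]]

```text
t: 32.77
tool_pos: [0.5379, 0.0992, 0.3188]
orientation: [1.946, 2.465, 0.0]
force: [2.0, -5.1, 6.6]
opening: 0.0004
gripper_force: 3.4
```

Call:
apply_moves:
  series:
    - [[0.8, 0, 0.3], [0, 0, 0]]
    - [[0, 0, 0], [0, 0, 0]]

```text
t: 32.93
tool_pos: [0.5377, 0.0999, 0.3185]
orientation: [1.946, 2.465, 0.0]
force: [1.2, -5.9, 7.0]
opening: 0.0002
gripper_force: 3.5
```

```bash
python3 st.py
```

```text
32.9333 local [  0.9 -63.7] tipz 132.5 F [-0.2 -6. ] 7.0 0.0002 ('tool x yaw', np.float64(103.4), 'tool y yaw', np.float64(13.4), 'turn about tool z rad', np.float64(0.0007), 'tilt', array([ 8.e-04, -6.e-04, -1.e+00]))
```

Call:
apply_moves:
  series:
    - [[0.6, 0, 0.2], [0, 0, 0]]
    - [[0, 0, 0], [0, 0, 0]]

```text
t: 33.1
tool_pos: [0.5376, 0.1004, 0.3183]
orientation: [1.946, 2.465, 0.0]
force: [1.7, -5.4, 6.3]
opening: 0.0003
gripper_force: 3.6
```

Call:
apply_moves:
  series:
    - [[0.6, 0, 0.2], [0, 0, 0]]
    - [[0, 0, 0], [0, 0, 0]]

```text
t: 33.27
tool_pos: [0.5374, 0.101, 0.3182]
orientation: [1.946, 2.465, -0.0]
force: [1.2, -5.8, 6.9]
opening: 0.0004
gripper_force: 3.8
```

```bash
python3 st.py
```

```text
33.2667 local [  0.9 -62.6] tipz 132.2 F [-0.2 -5.9] 6.9 0.0004 ('tool x yaw', np.float64(103.41), 'tool y yaw', np.float64(13.41), 'turn about tool z rad', np.float64(0.0008), 'tilt', array([ 9.e-04, -8.e-04, -1.e+00]))
```

Call:
apply_moves:
  series:
    - [[0.6, 0, 0.2], [0, 0, 0]]
    - [[0, 0, 0], [0, 0, 0]]

```text
t: 33.43
tool_pos: [0.5374, 0.1014, 0.3181]
orientation: [1.946, 2.464, -0.0]
force: [1.6, -6.7, 6.5]
opening: 0.0003
gripper_force: 4.3
```

Call:
apply_moves:
  series:
    - [[0.6, 0, 0.2], [0, 0, 0]]
    - [[0, 0, 0], [0, 0, 0]]

```text
t: 33.6
tool_pos: [0.5373, 0.1018, 0.318]
orientation: [1.946, 2.464, -0.001]
force: [2.0, -7.2, 7.0]
opening: 0.0008
gripper_force: 4.8
```

```bash
python3 st.py; python3 tip.py 2>/dev/null
```

```text
33.6 local [  0.9 -61.8] tipz 132.0 F [ 0.3 -7.5] 7.0 0.0008 ('tool x yaw', np.float64(103.39), 'tool y yaw', np.float64(13.39), 'turn about tool z rad', np.float64(0.0005), 'tilt', array([ 0.0013, -0.0015, -1.    ]))
scene lever 1 77 far phi -0.491 52 arm phi -0.512 22 far mean [  5.4  43.5 142.3] q~ 1.24
scene lever -1 60 far phi nan 0 arm phi -0.343 50 far mean [nan nan nan] q~ nan
side lever 1 27 far phi nan 0 arm phi -0.572 24 far mean [nan nan nan] q~ nan
side lever -1 72 far phi -0.014 1 arm phi -0.348 51 far mean [ -7.8 -73.3 133.8] q~ 0.76
```

Call:
apply_moves:
  series:
    - [[0.6, 0, 0.2], [0, 0, 0]]
    - [[0, 0, 0], [0, 0, 0]]

```text
t: 33.87
tool_pos: [0.5372, 0.1022, 0.3179]
orientation: [1.946, 2.463, -0.001]
force: [0.6, -9.7, 8.1]
opening: 0.0007
gripper_force: 5.4
```

Call:
apply_moves:
  series:
    - [[0.4, 0, 0.2], [0, 0, 0]]
    - [[0, 0, 0], [0, 0, 0]]
    - [[0, 0, 0], [0, 0, 0]]

```text
t: 34.12
tool_pos: [0.5371, 0.1025, 0.3177]
orientation: [1.946, 2.463, -0.001]
force: [1.4, -10.0, 8.7]
opening: 0.0007
gripper_force: 6.0
```

```bash
python3 st.py
```

```text
34.1167 local [  1.  -61.1] tipz 131.7 F [ -0.9 -10.1] 8.7 0.0007 ('tool x yaw', np.float64(103.38), 'tool y yaw', np.float64(13.38), 'turn about tool z rad', np.float64(0.0004), 'tilt', array([ 0.0015, -0.002 , -1.    ]))
```

Call:
apply_moves:
  series:
    - [[-4, 0, -1], [0, 0, 0]]
    - [[-7, 0, -4], [0, 0, 0]]
    - [[0, 0, -20], [0, 0, 0]]
    - [[0, 0, -30], [0, 0, 0]]
    - [[0, 0, -30], [0, 0, 0]]
    - [[0, 0, -20], [0, 0, 0]]
    - [[25, 0, 0], [0, 0, 0]]
    - [[30, 0, 0], [0, 0, 0]]
    - [[10, 0, 0], [0, 0, 0]]
    - [[0, 0, 0], [0, 0, 0]]
    - [[0, 0, 0], [0, 0, 0]]

```text
t: 35.03
tool_pos: [0.5239, 0.156, 0.4211]
orientation: [-1.944, -2.467, 0.002]
force: [0.2, -1.0, 0.3]
opening: 0.0004
gripper_force: 0.0
```

```bash
python3 shot.py w8; python3 brd.py w8; python3 tip.py
```

```text
35.0333 [0.5239 0.156  0.4211] [ 0.17 -1.04  0.28] (array([ 2.9,  0.8, 21.1]), 'tool x yaw', np.float64(103.51), 'tool y yaw', np.float64(13.51), 'turn about tool z rad', np.float64(0.009), 'tilt', array([-1.6e-03, -4.0e-04, -1.0e+00]))
cam [0.5054 0.231  0.402 ]
y -56 108 x [-3.5 -0.2  4. ] z [78.1 85.  87. ]
y -48 132 x [-3.6 -0.2  4. ] z [ 77.1  78.7 148.7]
y -40 57 x [-3.6 -0.2  3.9] z [ 77.1  78.4 142.8]
y -24 139 x [-5.4 -0.3  5.6] z [114.8 116.1 117. ]
y -16 208 x [-4.7 -0.3  5.3] z [115.2 116.4 313.5]
y -8 195 x [-5.4 -0.3  5. ] z [115.  116.3 325. ]
y 0 1893 x [-5.3  0.2  5.2] z [116.3 264.  293.1]
y 8 1687 x [-5.4 -0.3  5.3] z [116.  346.7 350.3]
y 16 3607 x [-5.4  0.2  5.4] z [117.4 344.2 350.4]
y 24 4950 x [-5.5  0.7  5.5] z [324.8 339.3 344.6]
y 32 19 x [-4.9  0.2  5.3] z [144.5 144.9 145.9]
y 40 233 x [-5.4  0.2  5.4] z [146.4 148.8 150.2]
y 48 257 x [-4.9  0.1  5.1] z [131.4 146.6 149.5]
lever 1 188 bar top [  0.2  61.7 118.4] 123.6 x -3.3 4.2 y 60.0 64.0
scene lever 1 93 far phi -0.482 68 arm phi -0.524 22 far mean [  3.1  42.9 142.9] q~ 1.23
scene lever -1 176 far phi -0.37 98 arm phi -0.337 63 far mean [  4.2 -50.6 141.9] q~ 1.12
side lever 1 104 far phi -0.502 76 arm phi -0.567 24 far mean [ -1.4  42.2 142.5] q~ 1.25
side lever -1 194 far phi -0.365 107 arm phi -0.35 69 far mean [ -2.1 -51.  141.7] q~ 1.12
```

```bash
cat > fit.py <<'E'
import sys
from h import *
from plant import robot
from scipy.optimize import least_squares
a=np.radians(13.36);M=np.array([[np.cos(a),np.sin(a)],[-np.sin(a),np.cos(a)]])
for n in("wrist","scene","side"):
    c=robot.calibration(n);p,d=robot.read_camera(n);W=cloud(c,d)
    L=np.dstack([(W[...,:2]-[.5221,.1617])@M.T,W[...,2]])*1000
    o=mask(p,*ORG)&(abs(L[...,0])<13)&(L[...,2]<165)&(L[...,2]>95)
    o=cv2.erode(o.astype(np.uint8),np.ones((2,2)))>0
    for s in(1,-1):
        y,z=s*L[...,1],L[...,2];k=o&(y>15)&(y<140)&(np.hypot(y-74,z-82.5)>60)
        if k.sum()<10: print(n,s,"few");continue
        f=lambda v:np.hypot(y[k]-74-65*np.sin(v[0]),z[k]-82.5-65*np.cos(v[0]))-7
        r=least_squares(f,[np.median(np.arctan2(y[k]-74,z[k]-82.5))],loss="soft_l1");print(n,s,k.sum(),"q",(.75-r.x[0]).round(3),"rms",np.sqrt(np.mean(r.fun**2)).round(2))
    if n=="wrist":
        X=L[...,0];b=(abs(X)<3)&(abs(L[...,1])<24)&(L[...,2]>105)&(L[...,2]<130)
        if b.sum()>50:print("block top slope",np.polyfit(L[...,1][b],L[...,2][b],1).round(4),b.sum())
        for s in(1,-1):
            b=(abs(X)<3)&(s*L[...,1]>28)&(s*L[...,1]<48)&(L[...,2]>68)&(L[...,2]<92)&~mask(p,*ORG)
            if b.sum()>5:print("shoulder",s,b.sum(),np.median(L[...,2][b]).round(2))
E
python3 fit.py
```

```text
wrist 1 693 q 1.177 rms 0.95
wrist -1 12 q 1.174 rms 0.65
block top slope [1.500000e-03 1.161415e+02] 561
shoulder 1 28 78.15
shoulder -1 100 78.34
scene 1 44 q 1.168 rms 1.45
scene -1 49 q 1.203 rms 1.28
side 1 47 q 1.179 rms 1.53
side -1 55 q 1.192 rms 1.61
```

Both levers read alike (≈1.18 / 1.19) and the board is level. A quick re-feel of the left lever, since it was clamped first.

Call:
apply_moves:
  series:
    - [[20, 0, 0], [0, 0, 0]]
    - [[35, 0, 0], [0, 0, 0]]
    - [[22, -0.5, 0], [0, 0, 0]]
    - [[5, 0, 10], [0, 0, 0]]
    - [[0, 0, 25], [0, 0, 0]]
    - [[0, 0, 30], [0, 0, 0]]
    - [[0, 0, 22], [0, 0, 0]]
    - [[0, 0, 10], [0, 0, 0]]
    - [[0, 0, 4], [0, 0, 0]]
    - [[0, 0, 0], [0, 0, 0]]
    - [[0, 0, 0], [0, 0, 0]]

```text
t: 36.25
tool_pos: [0.5053, 0.2353, 0.3221]
orientation: [1.947, 2.464, 0.002]
force: [1.0, -0.1, 0.5]
opening: 0.0003
gripper_force: 0.0
```

```bash
python3 st.py
```

```text
36.25 local [ 0.7 75.5] tipz 136.1 F [ 0.9 -0.3] 0.5 0.0003 ('tool x yaw', np.float64(103.38), 'tool y yaw', np.float64(13.38), 'turn about tool z rad', np.float64(0.0004), 'tilt', array([ 1.6e-03,  5.0e-04, -1.0e+00]))
```

Call:
apply_moves:
  series:
    - [[-3, 0, 1], [0, 0, 0]]
    - [[-3, 0, 1], [0, 0, 0]]
    - [[-3, 0, 0.8], [0, 0, 0]]
    - [[-2, 0, 0.3], [0, 0, 0]]
    - [[0, 0, 0], [0, 0, 0]]

```text
t: 36.67
tool_pos: [0.5075, 0.2244, 0.3181]
orientation: [1.947, 2.465, 0.001]
force: [-0.0, 0.9, 0.2]
opening: 0.0003
gripper_force: 0.3
```

Call:
apply_moves:
  series:
    - [[-1, 0, 0.3], [0, 0, 0]]
    - [[0, 0, 0], [0, 0, 0]]

```text
t: 36.83
tool_pos: [0.5076, 0.224, 0.3179]
orientation: [-1.947, -2.466, -0.002]
force: [-0.5, 2.8, 1.8]
opening: 0.0003
gripper_force: 1.3
```

```bash
python3 st.py
```

```text
36.8333 local [ 0.3 64. ] tipz 131.9 F [0.1 2.9] 1.8 0.0003 ('tool x yaw', np.float64(103.41), 'tool y yaw', np.float64(13.41), 'turn about tool z rad', np.float64(0.0008), 'tilt', array([ 6.e-04,  9.e-04, -1.e+00]))
```

Call:
apply_moves:
  series:
    - [[-1, 0, 0.3], [0, 0, 0]]
    - [[0, 0, 0], [0, 0, 0]]

```text
t: 37.0
tool_pos: [0.5077, 0.2235, 0.3178]
orientation: [-1.946, -2.466, -0.003]
force: [-1.1, 4.1, 4.4]
opening: 0.0004
gripper_force: 2.8
```

Call:
apply_moves:
  series:
    - [[-0.6, 0, 0.2], [0, 0, 0]]
    - [[0, 0, 0], [0, 0, 0]]

```text
t: 37.17
tool_pos: [0.5078, 0.2233, 0.3178]
orientation: [-1.946, -2.465, -0.004]
force: [-2.7, 6.3, 5.1]
opening: 0.0001
gripper_force: 3.4
```

Call:
apply_moves:
  series:
    - [[-0.5, 0, 0.2], [0, 0, 0]]
    - [[0, 0, 0], [0, 0, 0]]

```text
t: 37.33
tool_pos: [0.5079, 0.2229, 0.3176]
orientation: [-1.945, -2.466, -0.004]
force: [-2.6, 7.7, 6.0]
opening: 0.0003
gripper_force: 4.0
```

```bash
python3 st.py
```

```text
37.3333 local [ 0.3 62.9] tipz 131.6 F [-0.7  8.1] 6.0 0.0003 ('tool x yaw', np.float64(103.46), 'tool y yaw', np.float64(13.46), 'turn about tool z rad', np.float64(0.0017), 'tilt', array([ 8.0e-04,  2.8e-03, -1.0e+00]))
```

Call:
apply_moves:
  series:
    - [[-0.6, 0, 0.3], [0, 0, 0]]
    - [[0, 0, 0], [0, 0, 0]]
    - [[0, 0, 0], [0, 0, 0]]

```text
t: 37.58
tool_pos: [0.508, 0.2226, 0.3175]
orientation: [-1.945, -2.466, -0.005]
force: [-2.8, 8.6, 6.3]
opening: 0.0005
gripper_force: 4.6
```

Call:
apply_moves:
  series:
    - [[4, 0, -1], [0, 0, 0]]
    - [[7, 0, -4], [0, 0, 0]]
    - [[0, 0, -20], [0, 0, 0]]
    - [[0, 0, -30], [0, 0, 0]]
    - [[0, 0, -30], [0, 0, 0]]
    - [[0, 0, -20], [0, 0, 0]]
    - [[-25, 0, 0], [0, 0, 0]]
    - [[-30, 0, 0], [0, 0, 0]]
    - [[-15, 0, 0], [0, 0, 0]]
    - [[0, 0, 0], [0, 0, 0]]
    - [[0, 0, 0], [0, 0, 0]]

```text
t: 38.5
tool_pos: [0.5219, 0.1634, 0.4213]
orientation: [-1.949, -2.464, 0.001]
force: [-0.1, 0.2, 0.3]
opening: 0.0006
gripper_force: 0.0
```

```bash
python3 st.py; python3 fit.py
```

```text
38.5 local [0.2 1.7] tipz 235.3 F [-0.   0.2] 0.3 0.0006 ('tool x yaw', np.float64(103.3), 'tool y yaw', np.float64(13.3), 'turn about tool z rad', np.float64(-0.001), 'tilt', array([-4.e-04, -3.e-04, -1.e+00]))
wrist 1 677 q 1.184 rms 0.98
wrist -1 12 q 1.182 rms 0.59
block top slope [-8.200000e-03  1.161744e+02] 492
shoulder 1 10 78.09
shoulder -1 91 78.33
scene 1 40 q 1.177 rms 1.42
scene -1 51 q 1.202 rms 1.23
side 1 51 q 1.188 rms 1.66
side -1 62 q 1.197 rms 1.73
```

Both levers read 1.18–1.20, the board is level, and the robot is clear. Handing in.

```bash
python3 -c "
from plant import robot
print(robot.close_job())"
```

```text
the job is handed in; nothing more can be done
None
```

The job is handed in at about 38.5 s: the board is seated level in the dock, with both levers pressed firmly to the stop and reading alike at about 1.18–1.20 rad. The final presses were about 11 to 13 N, but an early misjudged push on the left handle briefly read about 18 N at the wrist, over the 15 N limit, before the board was under load. I never touched the carton, mug or tape.

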